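# Post-cure the castings in the UV chamber

## Task

Take the orange lid off the UV curing chamber and lay it aside (the green cutting mat is free), then lift every yellow casting out of the blue mould and put it inside the chamber, standing or lying, on the chamber's floor. Set the lid back so that it sits down in the rim, level all round, and only then push the green start plunger all the way down and let it come up again. Leave the chamber closed with all the castings in it, and the white glue bottle and the orange cup standing where they are.

Things in the scene. Friction and masses are not known exactly. Their poses are not given: they have to be found in the camera images.
- chamber: fixed top-loading UV curing chamber: grey open-topped round drum, 206 mm outside, 190 mm inside diameter, rim 114 mm and flat inner floor 30 mm above the bench. Origin on the bench at the drum's centre. On its -x side (towards the robot, give or take its yaw) a black console, 130 mm wide, 70 mm high, reaching to 173 mm from the drum's centre, carries the start plunger on its flat top
- chamber_floor (a point): centre of the drum's inner floor, 30 mm above the bench; axes as the chamber
- chamber_rim (a point): centre of the drum's mouth in the plane of the rim, 114 mm above the bench; z up
- lid: loose orange lid, 0.3 kg: disc 206 mm in diameter, 6 mm thick, with a round black knob (36 mm wide, 40 mm high) in the middle and a chamfered plug beneath (182 mm wide, 8 mm deep) that drops into the drum with 4 mm play all round. Origin at the centre of the plug's underside, z up: disc from 8 to 14 mm, knob's top 54 mm. Seated, the origin is 8 mm below the rim. Starts on the chamber
- start (a joint): stroke of the chamber's start plunger: 0 is up (released), 0.010 m is fully down; it is pressed downwards, springs back by itself, and takes about 9 N at full stroke
- start_top (a point): centre of the top of the green start plunger (30 mm in diameter) on top of the chamber's console, 141 mm to the chamber's -x side of the drum's centre; it sinks with the plunger
- mould: fixed pale blue lower half of a two-part casting mould, a block 172 x 172 x 24 mm with four square open cavities 56 mm wide and 16 mm deep, in two rows of two with 80 mm between centres. Origin on the bench under its centre, sides along its x and y
- mat: fixed green cutting mat 225 x 225 x 3 mm, bare: free bench space on which the lid can be laid. Origin on the bench under its centre
- casting0: yellow cast post foot, 75 g: square base 52 x 52 x 14 mm with a round upright stem on it (24 mm in diameter, flared to 40 mm below z = 24 mm, top at 64 mm). Origin at the centre of the base's underside, z along the stem. Starts in a mould cavity, underside 8 mm above the bench, the stem standing proud. Two to four of the four castings are there
- casting1: another such casting, the same as casting0; may be absent
- casting2: another such casting, the same as casting0; may be absent
- casting3: another such casting, the same as casting0; may be absent
- glue: white glue bottle, 44 mm in diameter, 100 mm high, standing: not part of the job
- cup: orange printed cup, 76 mm in diameter, 85 mm high, standing: not part of the job
Not all that is in view belongs to the job. Leave any black, pink or purple look-alike of the casting0 alone.

How it is judged:
On the way, in this order (a step that is already met when the one before it is completed fails the run):
1. the lid is off and every casting is inside the chamber (horizontal distance between each of casting0, casting1, casting2, casting3 and chamber_floor below 0.095 m and z of casting0 in the frame of chamber_floor between -0.005 and 0.045 m and z of casting1 in the frame of chamber_floor between -0.005 and 0.045 m and z of casting2 in the frame of chamber_floor between -0.005 and 0.045 m and z of casting3 in the frame of chamber_floor between -0.005 and 0.045 m and horizontal distance between lid and chamber_rim above 0.1 m), for 0.2 s.
2. the lid is seated level in the chamber's rim, with the castings inside (horizontal distance between each of casting0, casting1, casting2, casting3 and chamber_floor below 0.095 m and z of casting0 in the frame of chamber_floor between -0.005 and 0.045 m and z of casting1 in the frame of chamber_floor between -0.005 and 0.045 m and z of casting2 in the frame of chamber_floor between -0.005 and 0.045 m and z of casting3 in the frame of chamber_floor between -0.005 and 0.045 m and horizontal distance between lid and chamber_rim below 0.006 m and z of lid in the frame of chamber_rim below -0.0055 m and angle between lid's own z axis and vertical below 0.03 rad), for 0.2 s.
3. the start plunger is pushed fully down with the lid seated (value of joint start above 0.0085 m and horizontal distance between lid and chamber_rim below 0.006 m and z of lid in the frame of chamber_rim below -0.0055 m and angle between lid's own z axis and vertical below 0.03 rad), for 0.05 s.
At the end, for the whole second after the job is handed in: Every casting is in the drum (within 95 mm of its axis, origin under 45 mm above its floor); the lid is centred within 6 mm, down on the rim within 2.5 mm and tilted under 0.03 rad; the plunger is up again (under 2 mm); all released and at rest (all of step 2 and value of joint start below 0.002 m and linear speed of each of lid, casting0, casting1, casting2, casting3 below 0.02 m/s); the robot touches nothing.
It fails at once if the glue bottle or the cup is knocked more than 40 mm from its place or toppled (distance of any of glue, cup from where it was at the start of the episode above 0.04 m or angle between any of glue, cup's own z axis and vertical above 0.6 rad).
Of casting0, casting1, casting2, casting3 only 2 to 4 are there at a start; the rules pass over those that are not, and their reading is None.
At some moment in a run one of lid, casting0, casting1, casting2, casting3 may be knocked a few centimetres aside while the robot is not near it.
Once in a run the grip may slacken for a moment while it holds something.
It also fails if it takes over 210 s, if anything falls off the work surface, if the arm or the gripper's body presses on something with over 40 N, if the wrist force passes 120 N, or if a joint passes its speed limit or range.

## Robot

A 6-joint arm with a two-finger parallel gripper is mounted at the origin on the work surface. World frame = base frame: x ahead of the robot, y to its left, z up, the work surface at z = 0. Lengths are in m, angles in rad, forces in N, time in s.
With the tool pointing down it reaches from about 0.275 to 0.85 m from the base axis. Payload 19 kg.
Tool frame: the origin (TCP) lies at the very end of the fingers, on their centre line; the grasp point (between the pads) lies robot.pinch_z behind it (robot.pinch_z is the distance from the TCP to the grasp point, in m); z points along the fingers, y is the line along which they close (so a half turn about z gives the same grasp; the last joint's range is limited). The gripper opens to 85 mm and grips with 20 to 120 N. Pads are 22 mm wide; open, the fingers measure 114 mm over their backs; the gripper's body (76 mm by 85 mm) begins 54 mm behind the grasp point. The pads swing forward as they close: fully open they stand 13 mm farther back than shut.
Start: joints at [-1.283, 0.15, 1.437, -0, 1.554, -0.134], TCP at [0.235, -0.525, 0.231] pointing down, gripper open.
Joint ranges: [-2.8, 2.8], [-0.68, 2.1], [0.12, 2.68], [-1.39, 4.53], [0.16, 2.79], [-2.81, 2.81]. Speed limits (rad/s): [1.89, 1.89, 2.22, 3.01, 3.01, 3.01].

## Interface

Orientations are given as a unit quaternion [w, x, y, z].
In Python, from station import robot gives the robot as it stands. The module is installed in compiled form; this text tells all that it offers.
- The arm moves only by the tool move_arm, never from a script. Its argument "plan" is a list of rows, each an object with "offset": the shift along the tool's x, y, z in cm, a list of three; "dr": the turn, a rotation vector about the tool's x, y, z in units of 8 degrees (1.0 is 8 degrees), a list of three; "gripper": the finger opening in cm, from 0 to 8.54. In form: [{"offset": [dx, dy, dz], "dr": [ax, ay, az], "gripper": gripper}, ...]. A call has 1 to 20 rows; each row shifts and turns the commanded pose from where the row before left it, along the tool's axes as they then stand; what a row does not reach is not made up. A row lasts 1/10 s, in which the tool goes at most 50 mm and 8.59 degrees, less where a joint would pass 70% of its speed; a pose out of reach is approached as far as the arm can. A call with a gripper value outside its range is refused whole. The fingers move at their own pace and stop on an object; "newtons" is the grip in N (left out, the last holds). Time passes only in rows, so rows that do not move let the fingers close. It gives the time, the measured TCP pose, the force, the opening and the grip force at its end, in the units of the state.
- robot.observe(): the state, without advancing time (a new reading comes with each control period).
- robot.get_image(name): name is "scene" or "top" or "wrist"; returns a dict with "image" (384x512x3 uint8, blue, green, red), "intrinsics" (3x3 intrinsics, pixels), "camera_from_world" (4x4, takes a point from world to camera coordinates). Camera axes: x right, y down, z forward; pixel columns grow to the right and rows downward; lengths in m; the calibration is good to about 2 mm. The wrist camera is an equidistant fisheye: a pixel r from the principal point sees the ray r / f radians off the axis. A picture is of the moment at which its call begins. There is no depth.
- robot.finish_job(): hands the job in; it is judged then, once.
The state is a dict: "clock": time; "qpos": joint angles; "dq": joint speeds; "tau": joint torques, N m; "ee_pos": TCP position; "tool_rot": TCP orientation; "ft_force": force on the tool from outside, world axes, zero at the start; "moment": the same for the moment, N m; "finger_gap": finger opening in m; "gripper_force": force on a finger pad.
Only numpy, scipy, OpenCV 4.12 (cv2) and the standard library are available. Lean on these libraries where they do the work, as an engineer would, in place of code of your own. Each camera call takes 0.05 s, during which the arm holds its last target. There are 200 camera calls.

## Working session

There is one attempt and no reset: what is moved stays moved. The work goes in short steps, Python scripts to look and compute and a tool call to move; the robot and the scene stay as the last step left them, time stands still between calls to the robot, and variables do not carry over. Pictures are saved under pics/ and viewed, at most 14 in all, crops included, and the job is handed in when it is done.

Besides the shell and the picture viewer there is one more tool, called after "Call:" as name(argument=value, ...) on one line, values as JSON. move_arm: Moves the arm, as the interface text tells. Its arguments: {"type":"object","properties":{"plan":{"type":"array"},"newtons":{"type":"number"}},"required":["plan"]}

```bash
mkdir -p pics; ls
python3 - <<'E'
from station import robot
import cv2, numpy as np
o=robot.observe(); print({k:np.round(v,4).tolist() for k,v in o.items()}, robot.pinch_z)
for n in ["scene","top"]:
    d=robot.get_image(n); cv2.imwrite(f"pics/{n}0.png",d["image"]); print(n,d["intrinsics"].round(1).tolist(),d["camera_from_world"].round(3).tolist())
E
```

```text
pics
{'clock': 0.0, 'qpos': [-1.283, 0.151, 1.438, -0.0, 1.5538, -0.134], 'dq': [-0.0006, 0.0028, -0.0002, -0.0001, 0.0003, -0.0002], 'tau': [-0.0018, -71.3051, -57.0869, -0.0002, 0.0089, -0.0001], 'ee_pos': [0.2353, -0.5244, 0.2307], 'tool_rot': [-0.0006, 0.9778, 0.2094, -0.0001], 'ft_force': [-0.1906, -0.3929, 0.1285], 'moment': [0.002, -0.0161, -0.0233], 'gripper_force': 0.0, 'finger_gap': 0.0852} 0.0187
scene [[348.8, 0.0, 260.0], [0.0, 348.8, 190.5], [0.0, 0.0, 1.0]] [[-0.499, 0.867, 0.004, 0.218], [0.59, 0.343, -0.731, -0.208], [-0.635, -0.362, -0.682, 1.311], [0.0, 0.0, 0.0, 1.0]]
top [[415.9, 0.0, 256.5], [0.0, 415.9, 193.1], [0.0, 0.0, 1.0]] [[0.015, -1.0, 0.001, 0.02], [-0.995, -0.015, -0.096, 0.503], [0.096, 0.0, -0.995, 1.073], [0.0, 0.0, 0.0, 1.0]]
```

View pics/top0.png

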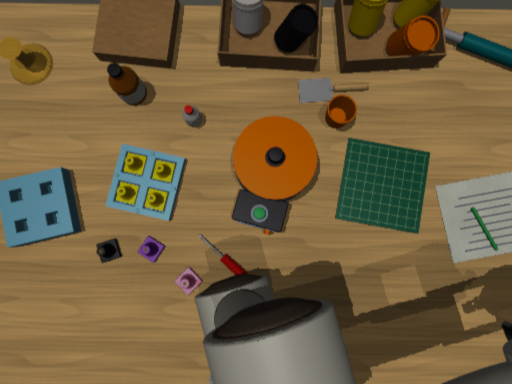

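View pics/scene0.png

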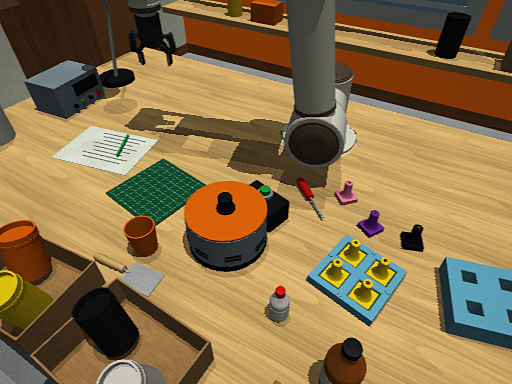

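The top view shows the lid and chamber at (275,157), the plunger at (260,213) and the mat at (383,185). The mould is at (147,182) with four yellow castings, the glue at (191,116) and the cup at (341,111). The look-alikes are outside the mould: black (109,250), purple (151,249) and pink (188,281). The yellow castings in the mould fit the description. I'll confirm that in one enlarged crop.

```bash
cat > h.py <<'E'
import cv2, numpy as np
from station import robot
from scipy.spatial.transform import Rotation as R
def cam(n):
    d=robot.get_image(n); return d["image"],d["intrinsics"],d["camera_from_world"]
def ray(px,K,T,fish=False):
    x=(px[0]-K[0,2])/K[0,0]; y=(px[1]-K[1,2])/K[1,1]
    if fish:
        r=np.hypot(x,y); s=np.sin(r)/max(r,1e-9); v=np.array([x*s,y*s,np.cos(r)])
    else: v=np.array([x,y,1.])
    v=T[:3,:3].T@v; return -T[:3,:3].T@T[:3,3], v/np.linalg.norm(v)
def plane(px,K,T,z,fish=False):
    c,v=ray(px,K,T,fish); return c+v*(z-c[2])/v[2]
def tri(rays):
    A=sum(np.eye(3)-np.outer(v,v) for c,v in rays); b=sum((np.eye(3)-np.outer(v,v))@c for c,v in rays)
    p=np.linalg.solve(A,b); return p, [float(np.linalg.norm(np.cross(p-c,v))) for c,v in rays]
def proj(p,K,T,fish=False):
    q=T[:3,:3]@p+T[:3,3]
    if fish:
        t=np.arctan2(np.hypot(q[0],q[1]),q[2]); h=np.hypot(q[0],q[1]); u=q[:2]/max(h,1e-9)*t
    else: u=q[:2]/q[2]
    return u*[K[0,0],K[1,1]]+K[:2,2]
def blobs(img,lo,hi,amin):
    m=cv2.inRange(cv2.cvtColor(img,cv2.COLOR_BGR2HSV),lo,hi)
    n,l,s,c=cv2.connectedComponentsWithStats(m)
    return [(c[i].round(1).tolist(),int(s[i,4]),(l==i).astype(np.uint8)) for i in range(1,n) if s[i,4]>amin]
def go(x,y,z,yaw=None):
    "shift (cm, tool axes) and turn (8deg units) from the measured pose to a tool-down pose; yaw = world angle of tool x"
    o=robot.observe(); q=o["tool_rot"]; r=R.from_quat([q[1],q[2],q[3],q[0]])
    p=np.array(o["ee_pos"]); a=r.as_matrix()[:,0]; y0=np.arctan2(a[1],a[0])
    t=R.from_euler('z',y0 if yaw is None else yaw)*R.from_rotvec([np.pi,0,0])
    print("yaw now",round(np.degrees(y0),2),"offset cm",(r.inv().apply(np.array([x,y,z])-p)*100).round(2),"dr",((r.inv()*t).as_rotvec()/np.radians(8)).round(3),"pos",p.round(4))
E
python3 - <<'E'
from h import *
a,_,_=cam("top"); b,_,_=cam("scene")
A=cv2.resize(a[135:295,85:215],None,fx=3.6,fy=3.6,interpolation=cv2.INTER_CUBIC)
B=cv2.resize(b[175:325,290:440],None,fx=3.84,fy=3.84,interpolation=cv2.INTER_CUBIC)
h=min(len(A),len(B)); A=cv2.resize(A,(int(A.shape[1]*440/len(A)),440));B=cv2.resize(B,(440,440))
cv2.imwrite("pics/crop1.png",np.hstack([A,B]))
E
```

```text
(no output)
```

View pics/crop1.png

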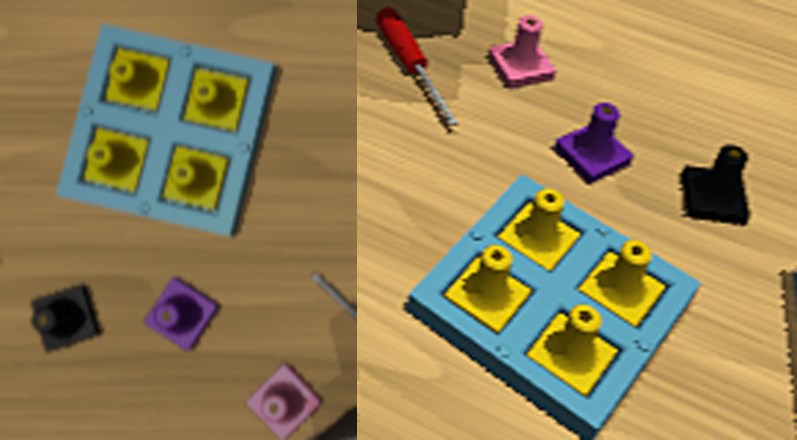

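All four yellow castings stand in the mould cavities. Their stem-top pixels in the top view are about (129,161), (160,168), (121,191) and (151,199). In the scene view the same tops are at (368,283), (337,263), (385,261) and (355.5,243). The black, purple and pink ones lie loose beside the mould and get left alone.

Run:
```python
from h import *
a,K,T=cam("top"); b,K2,T2=cam("scene")
print("cams",(-T[:3,:3].T@T[:3,3]).round(3),(-T2[:3,:3].T@T2[:3,3]).round(3))
P=[((129.4,160.8),(367.7,282.7)),((159.5,168.5),(337.4,263)),((121,190.6),(385.1,260.6)),((150.8,198.6),(355.5,242.8))]
for p,q in P:
    x,e=tri([ray(p,K,T),ray(q,K2,T2)]); print("stem",x.round(4),np.round(e,4))
# mould: blue quad
for c,s,m in blobs(a,(85,60,60),(110,255,255),800):
    cn=max(cv2.findContours(m,0,1)[0],key=cv2.contourArea); r=cv2.minAreaRect(cn); bx=cv2.boxPoints(r)
    w=np.array([plane(p,K,T,.024) for p in bx]); print("blue",c,s,w[:,:2].round(3).tolist(),w.mean(0).round(4))
for n,lo,hi,img,k,t in [("mat",(65,60,30),(90,255,200),a,K,T),("green",(50,120,80),(80,255,255),a,K,T),("green2",(50,120,80),(80,255,255),b,K2,T2)]:
    for c,s,m in blobs(img,lo,hi,40):
        cn=max(cv2.findContours(m,0,1)[0],key=cv2.contourArea); bx=cv2.boxPoints(cv2.minAreaRect(cn))
        print(n,c,s,plane(c,k,t,.003 if s>3000 else .08).round(4),[plane(p,k,t,.003)[:2].round(3).tolist() for p in bx] if s>3000 else "")
for n,img,k,t in [("top",a,K,T),("scene",b,K2,T2)]:
    for c,s,m in blobs(img,(5,150,100),(18,255,255),1500):
        cn=max(cv2.findContours(m,0,1)[0],key=cv2.contourArea); el=cv2.fitEllipse(cv2.convexHull(cn)); print(n,"orange",c,s,np.round(el[0],1),np.round(el[1],1),plane(el[0],k,t,.12).round(4))
```

```text
cams [0.397 0.028 1.117] [1.064 0.357 0.742]
stem [0.5763 0.3538 0.0674] [0.0001 0.0001]
stem [0.5581 0.2768 0.0644] [0. 0.]
stem [0.4994 0.3712 0.0689] [0. 0.]
stem [0.4807 0.2949 0.0663] [0.0008 0.0008]
blue [145.4, 181.9] 2402 [[0.465, 0.425], [0.633, 0.392], [0.593, 0.221], [0.426, 0.257]] [0.5293 0.3236 0.024 ]
blue [34.9, 207.5] 4118 [[0.526, 0.724], [0.564, 0.548], [0.389, 0.503], [0.351, 0.676]] [0.4575 0.6127 0.024 ]
mat [382.6, 185.3] 6643 [ 0.5308 -0.3116  0.003 ] [[0.438, -0.183], [0.659, -0.221], [0.624, -0.444], [0.405, -0.403]]
mat [259.0, 212.7] 120 [0.4481 0.0211 0.08  ] 
mat [484.3, 228.6] 156 [ 0.417  -0.5394  0.08  ] 
green [259.0, 212.7] 102 [0.4481 0.0211 0.08  ] 
green [484.5, 228.5] 119 [ 0.4172 -0.5399  0.08  ] 
green2 [121.8, 144.7] 45 [ 0.4849 -0.4878  0.08  ] 
green2 [146.9, 191.0] 51 [ 0.6078 -0.2642  0.08  ] 
green2 [264.6, 188.2] 58 [0.434  0.0121 0.08  ] 
green2 [137.8, 202.9] 56 [ 0.6548 -0.2524  0.08  ] 
green2 [151.8, 203.8] 73 [ 0.6386 -0.2178  0.08  ] 
green2 [172.2, 204.0] 49 [ 0.6119 -0.1703  0.08  ] 
top orange [274.7, 156.9] 5308 [274.7 156.9] [84.  84.9] [ 0.5823 -0.0148  0.12  ]
scene orange [238.4, 41.2] 2869 [246.   42.9] [ 28.9 201.6] [-0.3758 -0.5458  0.12  ]
scene orange [429.8, 83.6] 5650 [450.5  88.3] [ 38.2 302.2] [-0.3766  0.3715  0.12  ]
scene orange [225.1, 211.1] 3620 [225.1 210.5] [59.9 83.8] [ 0.5915 -0.0113  0.12  ]
```

Call:
move_arm(plan=[{"offset":[0,0,-2],"dr":[0,0,-0.96],"gripper":8.5},{"offset":[0,0,-2],"dr":[0,0,-0.96],"gripper":8.5},{"offset":[0,0,-2],"dr":[0,0,-0.96],"gripper":8.5},{"offset":[0,0,-2],"dr":[0,0,-0.96],"gripper":8.5},{"offset":[0,0,-2],"dr":[0,0,-0.96],"gripper":8.5},{"offset":[0,0,-2],"dr":[0,0,-0.96],"gripper":8.5},{"offset":[0,0,-1],"dr":[0,0,-0.96],"gripper":8.5},{"offset":[0,0,0],"dr":[0,0,0],"gripper":8.5}], newtons=60)

```text
clock: 1.1
ee_pos: [0.2355, -0.5249, 0.3626]
tool_rot: [0.001, 0.777, 0.63, -0.0]
ft_force: [-0.2, 0.3, -0.6]
finger_gap: 0.0848
gripper_force: 0.0
```

Run:
```python
from h import *
go(.55,-.02,.38,np.radians(78))
```

```text
yaw now 78.08 offset cm [55.89 20.35 -1.82] dr [0.007 0.013 0.01 ] pos [ 0.2355 -0.5249  0.3626]
```

Call:
move_arm(plan=[{"offset":[3.7,1.36,-0.12],"dr":[0,0,0],"gripper":8.5},{"offset":[3.7,1.36,-0.12],"dr":[0,0,0],"gripper":8.5},{"offset":[3.7,1.36,-0.12],"dr":[0,0,0],"gripper":8.5},{"offset":[3.7,1.36,-0.12],"dr":[0,0,0],"gripper":8.5},{"offset":[3.7,1.36,-0.12],"dr":[0,0,0],"gripper":8.5},{"offset":[3.7,1.36,-0.12],"dr":[0,0,0],"gripper":8.5},{"offset":[3.7,1.36,-0.12],"dr":[0,0,0],"gripper":8.5},{"offset":[3.7,1.36,-0.12],"dr":[0,0,0],"gripper":8.5},{"offset":[3.7,1.36,-0.12],"dr":[0,0,0],"gripper":8.5},{"offset":[3.7,1.36,-0.12],"dr":[0,0,0],"gripper":8.5},{"offset":[3.7,1.36,-0.12],"dr":[0,0,0],"gripper":8.5},{"offset":[3.7,1.36,-0.12],"dr":[0,0,0],"gripper":8.5},{"offset":[3.7,1.36,-0.12],"dr":[0,0,0],"gripper":8.5},{"offset":[3.7,1.36,-0.12],"dr":[0,0,0],"gripper":8.5},{"offset":[3.7,1.36,-0.12],"dr":[0,0,0],"gripper":8.5},{"offset":[0,0,0],"dr":[0,0,0],"gripper":8.5}])

```text
clock: 2.7
ee_pos: [0.5524, -0.0211, 0.3777]
tool_rot: [-0.001, 0.778, 0.628, -0.0]
ft_force: [-0.2, -0.7, -1.1]
finger_gap: 0.0848
gripper_force: 0.0
```

Run:
```python
from h import *
go(.582,-.015,.38,np.radians(78))
a,K,T=cam("wrist"); cv2.imwrite("pics/w1.png",a); print(K.round(1).tolist(),(-T[:3,:3].T@T[:3,3]).round(3),T[2,:3].round(3))
np.savez("w1.npz",a=a,K=K,T=T)
```

```text
yaw now 77.87 offset cm [ 1.22  2.77 -0.23] dr [-0.014 -0.006 -0.016] pos [ 0.5524 -0.0211  0.3777]
[[297.3, 0.0, 256.2], [0.0, 297.3, 198.0], [0.0, 0.0, 1.0]] [0.568 0.047 0.52 ] [-0.058 -0.265 -0.963]
```

View pics/w1.png

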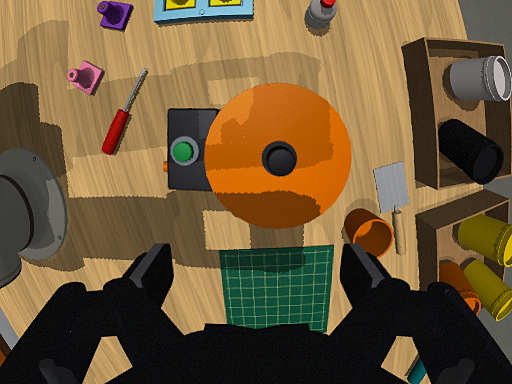

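The wrist view shows the lid disc around (278,156), the knob's top at about (280,157), the plunger at (182,151) and the mat below the fingers. I'll back-project the rim contour and fit a circle; its radius checks the height.

```bash
cat >> h.py <<'E'
from scipy.optimize import least_squares
def circ(P):
    P=np.asarray(P)[:,:2]; f=lambda s:np.hypot(P[:,0]-s[0],P[:,1]-s[1])-s[2]
    r=least_squares(f,[*P.mean(0),.1],loss="soft_l1",f_scale=.001); return r.x,np.sqrt(np.mean(r.fun**2))
def big(img,lo,hi,near):
    b=[x for x in blobs(img,lo,hi,40)]; c,s,m=min(b,key=lambda x:np.hypot(*(np.array(x[0])-near)))
    return c,s,max(cv2.findContours(m,0,1)[0],key=cv2.contourArea)
def boundary(img,lo,hi,near,K,T,z,fish):
    c,s,cn=big(img,lo,hi,near); h=cv2.convexHull(cn)[:,0]; return [plane(p,K,T,z,fish) for p in h]
E
python3 - <<'E'
from h import *
d=np.load("w1.npz"); a,K,T=d["a"],d["K"],d["T"]; t,K1,T1=cam("top")
for z in (.115,.12,.125):
    print(z,*[circ(boundary(i,(4,120,60),(20,255,255),n,k,m,z,f))[0].round(4) for i,n,k,m,f in((a,(278,156),K,T,True),(t,(274,157),K1,T1,False))])
g=(50,90,60);G=(85,255,255)
c,s,cn=big(a,g,G,(182,151)); c1,s1,_=big(t,g,G,(260,213)); print(c,s,c1,s1)
x,e=tri([ray(c,K,T,True),ray(c1,K1,T1)]); print("plunger",x.round(4),np.round(e,4),plane(c,K,T,.08,True).round(4))
# dark knob
for im,n in ((a,(280,157)),(t,(275,157))):
    c,s,cn=big(im,(0,0,0),(180,255,70),n); print("knob",c,s,cv2.minEnclosingCircle(cn))
E
```

```text
0.115 [ 0.4585 -0.0988  0.5957] [ 0.562  -0.0538  0.1238]
0.12 [ 0.4598 -0.097   0.5884] [ 0.5612 -0.0534  0.1232]
0.125 [ 0.4612 -0.0952  0.581 ] [ 0.5603 -0.053   0.1226]
[182.0, 151.4] 293 [390.9, 193.7] 3190
plunger [ 0.5135 -0.0435  0.5863] [0.1166 0.1166] [0.4465 0.0214 0.08  ]
knob [279.0, 158.3] 948 ((278.7757873535156, 158.4097900390625), 17.626554489135742)
knob [297.0, 141.1] 12034 ((304.0, 129.5), 152.7458038330078)
```

Run:
```python
from h import *
d=np.load("w1.npz"); a,K,T=d["a"],d["K"],d["T"]
for lo in ((4,200,60),(4,220,80),(4,235,60)):
    c,s,cn=big(a,lo,(15,255,255),(278,156)); 
    for z in (.115,.12,.125): r,e=circ([plane(p,K,T,z,True) for p in cv2.convexHull(cn)[:,0]]); print(lo,s,z,r.round(4),e.round(4))
for z in(.14,.15,.16,.165): print(z,plane((280,157),K,T,z,True).round(4))
t=cv2.imread("pics/top0.png"); _,K1,T1=cam("top")
g=(50,90,60);G=(85,255,255)
x,e=tri([ray((182,151.4),K,T,True),ray((259,212.7),K1,T1)]); print("plunger",x.round(4),np.round(e,4))
c,s,cn=big(t,(4,150,60),(18,255,255),(274,157))
for z in (.115,.12,.125): r,e=circ([plane(p,K1,T1,z) for p in cv2.convexHull(cn)[:,0]]); print(s,z,r.round(4),e.round(4))
```

```text
(4, 200, 60) 15799 0.115 [ 0.5854 -0.0147  0.1033] 0.0002
(4, 200, 60) 15799 0.12 [ 0.5852 -0.0139  0.102 ] 0.0002
(4, 200, 60) 15799 0.125 [ 0.585  -0.0132  0.1007] 0.0002
(4, 220, 80) 14495 0.115 [ 0.5853 -0.0146  0.1031] 0.0002
(4, 220, 80) 14495 0.12 [ 0.5851 -0.0138  0.1019] 0.0002
(4, 220, 80) 14495 0.125 [ 0.5849 -0.0131  0.1006] 0.0002
(4, 235, 60) 11902 0.115 [ 0.5855 -0.0149  0.1028] 0.0031
(4, 235, 60) 11902 0.12 [ 0.5852 -0.0141  0.1015] 0.0031
(4, 235, 60) 11902 0.125 [ 0.585  -0.0134  0.1002] 0.0031
0.14 [ 0.5862 -0.0102  0.14  ]
0.15 [ 0.5857 -0.0086  0.15  ]
0.16 [ 0.5853 -0.0071  0.16  ]
0.165 [ 0.585  -0.0064  0.165 ]
plunger [0.4478 0.0214 0.0848] [0.0003 0.0003]
5402 0.115 [ 0.5836 -0.0152  0.1043] 0.0004
5402 0.12 [ 0.5827 -0.015   0.1037] 0.0004
5402 0.125 [ 0.5817 -0.0148  0.1032] 0.0004
```

Run:
```python
from h import *
d=np.load("w1.npz"); a,K,T=d["a"].copy(),d["K"],d["T"]
for z in (.12,.16): print(proj(np.array([.5845,-.0145,z]),K,T,True).round(1))
c=a[125:195,240:320]; c=cv2.resize(c,None,fx=7,fy=7,interpolation=cv2.INTER_CUBIC); c=cv2.convertScaleAbs(c,alpha=2.5)
cv2.imwrite("pics/k.png",c)
```

```text
[278.2 158.3]
[280.6 162.9]
```

View pics/k.png

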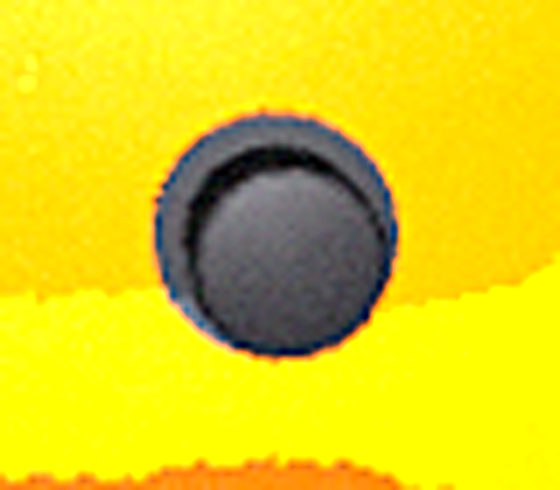

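The knob's top face is centred at about (281,162), which agrees with the lid centre (0.585, −0.014). Next I move over it and down.

Run:
```python
from h import *
go(.585,-.014,.128,np.radians(78))
```

```text
yaw now 77.8 offset cm [ 1.77  3.15 25.05] dr [-0.008  0.001 -0.025] pos [ 0.5507 -0.0247  0.3785]
```

Call:
move_arm(plan=[{"offset":[1.0,1.6,4],"dr":[0,0,0],"gripper":8.5},{"offset":[0.8,1.55,4],"dr":[0,0,0],"gripper":8.5},{"offset":[0,0,4],"dr":[0,0,0],"gripper":8.5},{"offset":[0,0,4],"dr":[0,0,0],"gripper":8.5},{"offset":[0,0,2],"dr":[0,0,0],"gripper":8.5},{"offset":[0,0,0],"dr":[0,0,0],"gripper":8.5},{"offset":[0,0,0],"dr":[0,0,0],"gripper":8.5}])

```text
clock: 3.55
ee_pos: [0.5854, -0.0144, 0.2003]
tool_rot: [0.0, 0.778, 0.628, 0.0]
ft_force: [1.4, 0.1, 0.3]
finger_gap: 0.085
gripper_force: 0.0
```

Run:
```python
from h import *
go(.585,-.014,.128,np.radians(78))
```

```text
yaw now 77.81 offset cm [ 0.03 -0.06  7.23] dr [ 0.005 -0.    -0.024] pos [ 0.5854 -0.0144  0.2003]
```

Call:
move_arm(plan=[{"offset":[0,0,2.4],"dr":[0,0,0],"gripper":8.5},{"offset":[0,0,2.4],"dr":[0,0,0],"gripper":8.5},{"offset":[0,0,1.6],"dr":[0,0,0],"gripper":8.5},{"offset":[0,0,0.8],"dr":[0,0,0],"gripper":8.5},{"offset":[0,0,0],"dr":[0,0,0],"gripper":2.5},{"offset":[0,0,0],"dr":[0,0,0],"gripper":2.5},{"offset":[0,0,0],"dr":[0,0,0],"gripper":2.5},{"offset":[0,0,0],"dr":[0,0,0],"gripper":2.5},{"offset":[0,0,0],"dr":[0,0,0],"gripper":2.5},{"offset":[0,0,0],"dr":[0,0,0],"gripper":2.5}], newtons=80)

```text
clock: 4.55
ee_pos: [0.5861, -0.0136, 0.1288]
tool_rot: [0.001, 0.778, 0.629, 0.001]
ft_force: [-0.9, -1.3, 9.8]
finger_gap: 0.0339
gripper_force: 79.3
```

Call:
move_arm(plan=[{"offset":[0,0,-1],"dr":[0,0,0],"gripper":2.5},{"offset":[0,0,-2],"dr":[0,0,0],"gripper":2.5},{"offset":[0,0,-3],"dr":[0,0,0],"gripper":2.5},{"offset":[0,0,-3],"dr":[0,0,0],"gripper":2.5},{"offset":[0,0,-2],"dr":[0,0,0],"gripper":2.5},{"offset":[0,0,0],"dr":[0,0,0],"gripper":2.5}])

```text
clock: 5.15
ee_pos: [0.5864, -0.0136, 0.2407]
tool_rot: [0.002, 0.778, 0.629, 0.002]
ft_force: [0.2, -0.7, -3.2]
finger_gap: 0.034
gripper_force: 80.2
```

Run:
```python
from h import *
go(.531,-.312,.240,np.radians(78))
```

```text
yaw now 77.93 offset cm [-30.34   0.83   0.07] dr [ 0.034 -0.003 -0.009] pos [ 0.5864 -0.0136  0.2407]
```

Call:
move_arm(plan=[{"offset":[-1.5,0,0],"dr":[0,0,0],"gripper":2.5},{"offset":[-2.7,0.1,0],"dr":[0,0,0],"gripper":2.5},{"offset":[-3,0.1,0],"dr":[0,0,0],"gripper":2.5},{"offset":[-3,0.1,0],"dr":[0,0,0],"gripper":2.5},{"offset":[-3,0.1,0],"dr":[0,0,0],"gripper":2.5},{"offset":[-3,0.1,0],"dr":[0,0,0],"gripper":2.5},{"offset":[-3,0.1,0],"dr":[0,0,0],"gripper":2.5},{"offset":[-3,0.1,0],"dr":[0,0,0],"gripper":2.5},{"offset":[-3,0.1,0],"dr":[0,0,0],"gripper":2.5},{"offset":[-2.7,0.1,0],"dr":[0,0,0],"gripper":2.5},{"offset":[-1.5,0,0],"dr":[0,0,0],"gripper":2.5},{"offset":[-0.9,0,3],"dr":[0,0,0],"gripper":2.5},{"offset":[0,0,4],"dr":[0,0,0],"gripper":2.5},{"offset":[0,0,4],"dr":[0,0,0],"gripper":2.5},{"offset":[0,0,4],"dr":[0,0,0],"gripper":2.5},{"offset":[0,0,3],"dr":[0,0,0],"gripper":2.5},{"offset":[0,0,1.5],"dr":[0,0,0],"gripper":2.5},{"offset":[0,0,0],"dr":[0,0,0],"gripper":2.5}])

```text
clock: 6.95
ee_pos: [0.5298, -0.311, 0.0401]
tool_rot: [-0.002, 0.778, 0.629, -0.0]
ft_force: [0.9, 0.6, -3.1]
finger_gap: 0.0343
gripper_force: 80.3
```

Run:
```python
from h import *
go(.531,-.312,.028,np.radians(78))
```

```text
yaw now 77.93 offset cm [-0.08  0.14  1.21] dr [-0.026 -0.013 -0.009] pos [ 0.5298 -0.311   0.0401]
```

Call:
move_arm(plan=[{"offset":[0,0,0.8],"dr":[0,0,0],"gripper":2.5},{"offset":[0,0,0.3],"dr":[0,0,0],"gripper":2.5},{"offset":[0,0,0.2],"dr":[0,0,0],"gripper":2.5},{"offset":[0,0,0],"dr":[0,0,0],"gripper":2.5}])

```text
clock: 7.35
ee_pos: [0.5311, -0.3118, 0.0297]
tool_rot: [0.0, 0.778, 0.629, 0.0]
ft_force: [0.0, -1.0, -3.1]
finger_gap: 0.034
gripper_force: 80.3
```

Call:
move_arm(plan=[{"offset":[0,0,0.2],"dr":[0,0,0],"gripper":2.5},{"offset":[0,0,0.2],"dr":[0,0,0],"gripper":2.5},{"offset":[0,0,0],"dr":[0,0,0],"gripper":2.5}])

```text
clock: 7.65
ee_pos: [0.5311, -0.3118, 0.0258]
tool_rot: [0.0, 0.778, 0.629, 0.0]
ft_force: [-2.2, 0.3, 3.4]
finger_gap: 0.0344
gripper_force: 80.6
```

Call:
move_arm(plan=[{"offset":[0,0,0],"dr":[0,0,0],"gripper":8.5},{"offset":[0,0,0],"dr":[0,0,0],"gripper":8.5},{"offset":[0,0,0],"dr":[0,0,0],"gripper":8.5},{"offset":[0,0,-2],"dr":[0,0,0],"gripper":8.5},{"offset":[0,0,-4],"dr":[0,0,0],"gripper":8.5},{"offset":[0,0,-4],"dr":[0,0,0],"gripper":8.5},{"offset":[0,0,-4],"dr":[0,0,0],"gripper":8.5},{"offset":[0,0,-4],"dr":[0,0,0],"gripper":8.5},{"offset":[0,0,-4],"dr":[0,0,0],"gripper":8.5},{"offset":[3.5,0,-3.5],"dr":[0,0,0],"gripper":8.5},{"offset":[4.2,0,-3],"dr":[0,0,0],"gripper":8.5},{"offset":[4.2,0,-2],"dr":[0,0,0],"gripper":8.5},{"offset":[4.2,0,0],"dr":[0,0,0],"gripper":8.5},{"offset":[4.2,0,0],"dr":[0,0,0],"gripper":8.5},{"offset":[3,0,0],"dr":[0,0,0],"gripper":8.5},{"offset":[0,0,0],"dr":[0,0,0],"gripper":8.5},{"offset":[0,0,0],"dr":[0,0,0],"gripper":8.5}])

```text
clock: 9.35
ee_pos: [0.5795, -0.0847, 0.3293]
tool_rot: [0.0, 0.777, 0.629, -0.0]
ft_force: [0.1, -0.2, -0.5]
finger_gap: 0.0853
gripper_force: 0.0
```

Run:
```python
from h import *
a,K,T=cam("wrist"); cv2.imwrite("pics/w2.png",a); np.savez("w2.npz",a=a,K=K,T=T)
go(.515,.26,.35,np.radians(78))
```

```text
yaw now 77.94 offset cm [ 32.44 -13.51  -2.07] dr [-0.     0.001 -0.008] pos [ 0.5794 -0.0855  0.3293]
```

View pics/w2.png

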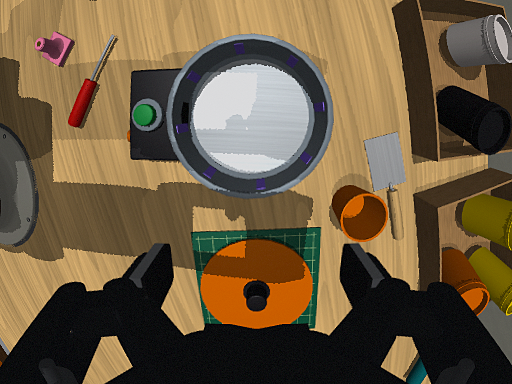

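The open drum is visible with its rim circle centred at about (250,115), the lid lies on the mat at (256,285), and the plunger is at (146,115).

Run:
```python
from h import *
d=np.load("w2.npz"); a,K,T=d["a"],d["K"],d["T"]
for lo,hi in (((0,0,70),(180,90,160)),((90,15,85),(130,90,170))):
    m=cv2.inRange(cv2.cvtColor(a,cv2.COLOR_BGR2HSV),lo,hi); m[:, :165]=0; m[200:]=0; m[:,340:]=0
    n,l,s,c=cv2.connectedComponentsWithStats(m); i=1+s[1:,4].argmax(); print(s[i])
    ys,xs=np.where(l==i); h=cv2.convexHull(np.c_[xs,ys].astype(np.int32))[:,0]
    for z in (.109,.114,.119): r,e=circ([plane(p,K,T,z,True) for p in h]); print(z,r.round(4),e.round(4))
c,s,cn=big(a,(50,90,60),(85,255,255),(146,115)); print(c,s,plane(c,K,T,.08,True).round(4),plane(c,K,T,.085,True).round(4))
d1=np.load("w1.npz"); print(tri([ray(c,K,T,True),ray((182,151.4),d1["K"],d1["T"],True)]))
```

```text
[ 166   35  168  164 2505]
0.109 [ 0.5861 -0.0141  0.1034] 0.0002
0.114 [ 0.5862 -0.0141  0.102 ] 0.0002
0.119 [ 0.5863 -0.0142  0.1006] 0.0002
[ 166   34  167  161 2250]
0.109 [ 0.586  -0.0137  0.1028] 0.0009
0.114 [ 0.5861 -0.0138  0.1014] 0.0009
0.119 [ 0.5863 -0.0138  0.1   ] 0.0009
[142.8, 114.2] 339 [0.4449 0.0237 0.08  ] [0.4468 0.0232 0.085 ]
(array([0.45050638, 0.02222788, 0.09461453]), [3.856108194824299e-06, 3.856108194709829e-06])
```

Call:
move_arm(plan=[{"offset":[3.2,-1.35,-0.2],"dr":[0,0,0],"gripper":8.5},{"offset":[3.2,-1.35,-0.2],"dr":[0,0,0],"gripper":8.5},{"offset":[3.2,-1.35,-0.2],"dr":[0,0,0],"gripper":8.5},{"offset":[3.2,-1.35,-0.2],"dr":[0,0,0],"gripper":8.5},{"offset":[3.2,-1.35,-0.2],"dr":[0,0,0],"gripper":8.5},{"offset":[3.2,-1.35,-0.2],"dr":[0,0,0],"gripper":8.5},{"offset":[3.2,-1.35,-0.2],"dr":[0,0,0],"gripper":8.5},{"offset":[3.2,-1.35,-0.2],"dr":[0,0,0],"gripper":8.5},{"offset":[3.2,-1.35,-0.2],"dr":[0,0,0],"gripper":8.5},{"offset":[3.2,-1.35,-0.2],"dr":[0,0,0],"gripper":8.5},{"offset":[0,0,0],"dr":[0,0,0],"gripper":8.5},{"offset":[0,0,0],"dr":[0,0,0],"gripper":8.5}])

```text
clock: 10.6
ee_pos: [0.5146, 0.2555, 0.3492]
tool_rot: [0.0, 0.778, 0.629, -0.0]
ft_force: [0.1, -0.8, -0.3]
finger_gap: 0.085
gripper_force: 0.0
```

Run:
```python
from h import *
a,K,T=cam("wrist"); np.savez("w3.npz",a=a,K=K,T=T)
cv2.imwrite("pics/w3.png",cv2.resize(a[0:260,110:440],None,fx=2.3,fy=2.3,interpolation=cv2.INTER_CUBIC))
go(.53,.32,.35,np.radians(78))
```

```text
yaw now 77.88 offset cm [ 6.67  0.13 -0.08] dr [-0.001  0.002 -0.015] pos [0.5148 0.255  0.3492]
```

View pics/w3.png

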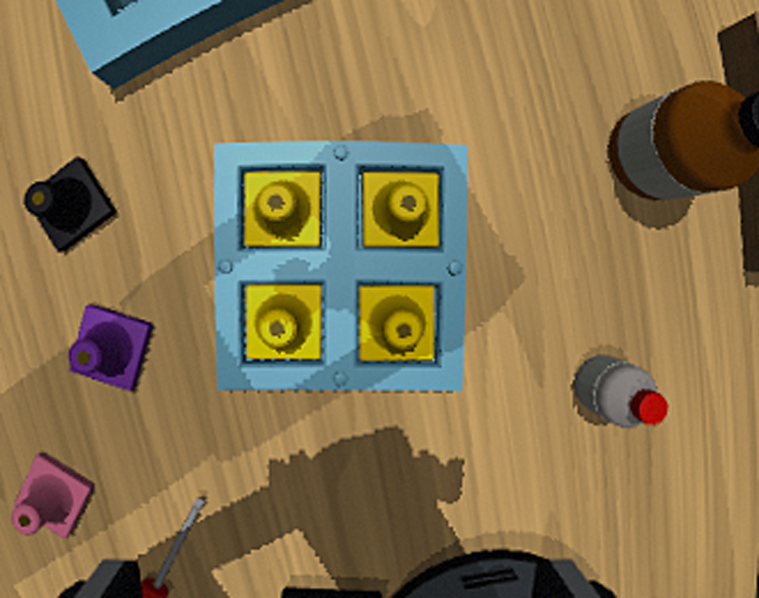

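The wrist crop shows all four castings upright. Their tops in the full image are at about (230,88), (288,88), (230,143) and (286,144). The mould is almost aligned with the tool.

```bash
cat > cast.py <<'E'
from h import *
def casts(a,K,T,tops=None):
    out=[]
    for c,s,m in blobs(a,(22,120,50),(34,255,255),700):
        if c[1]>200: continue
        cn=max(cv2.findContours(m,0,1)[0],key=cv2.contourArea)
        w=np.array([plane(p,K,T,.022,True)[:2] for p in cn[:,0]],np.float32)
        r=cv2.minAreaRect(w*1000); out.append((np.array(r[0])/1000,np.round(r[1],1),round(r[2],1)))
        print("base",c,np.round(r[0],1),np.round(r[1],1),round(r[2],1))
    return out
E
python3 - <<'E'
from cast import *
d=np.load("w3.npz"); a,K,T=d["a"],d["K"],d["T"]; casts(a,K,T)
_,K2,T2=cam("top")
for p,q in zip([(230,87.8),(288.3,87.8),(230,142.6),(285.7,143.9)],[(121,190.6),(129.4,160.8),(150.8,198.6),(159.5,168.5)]):
    x,e=tri([ray(p,K,T,True),ray(q,K2,T2)]); print(x.round(4),np.round(e,4),"z=.072:",plane(p,K,T,.072,True)[:2].round(4))
E
```

```text
base [232.3, 90.3] [502.2 372.5] [51.1 51.6] 77.4
base [284.0, 90.5] [580.8 354.9] [51.3 50.2] 78.1
base [232.8, 139.4] [486.2 295.5] [49.6 51. ] 77.2
base [282.1, 140.0] [561.9 278.5] [51.2 51.2] 78.7
[0.5011 0.373  0.0611] [0.0011 0.0011] z=.072: [0.5027 0.3711]
[0.5806 0.3558 0.0592] [0.0029 0.0029] z=.072: [0.5819 0.3544]
[0.4828 0.2956 0.0617] [0.0023 0.0023] z=.072: [0.4858 0.2952]
[0.5606 0.2766 0.0636] [0.0025 0.0025] z=.072: [0.5624 0.277 ]
```

Run:
```python
from h import *
go(.562,.278,.04,np.radians(78))
```

```text
yaw now 77.84 offset cm [ 3.27  4.13 30.93] dr [-0.001  0.002 -0.02 ] pos [0.5148 0.2548 0.3493]
```

Call:
move_arm(plan=[{"offset":[1.1,1.4,4],"dr":[0,0,0],"gripper":6},{"offset":[1.1,1.4,4],"dr":[0,0,0],"gripper":6},{"offset":[1.1,1.33,4],"dr":[0,0,0],"gripper":6},{"offset":[0,0,4],"dr":[0,0,0],"gripper":6},{"offset":[0,0,4],"dr":[0,0,0],"gripper":6},{"offset":[0,0,3],"dr":[0,0,0],"gripper":6},{"offset":[0,0,2],"dr":[0,0,0],"gripper":6},{"offset":[0,0,0],"dr":[0,0,0],"gripper":6}])

```text
clock: 11.5
ee_pos: [0.5608, 0.2778, 0.0965]
tool_rot: [-0.001, 0.778, 0.628, -0.002]
ft_force: [-0.1, 0.4, 0.9]
finger_gap: 0.0601
gripper_force: 0.0
```

Run:
```python
from h import *
go(.562,.278,.04,np.radians(78))
```

```text
yaw now 77.83 offset cm [0.06 0.13 5.65] dr [-0.029  0.018 -0.022] pos [0.5608 0.2778 0.0965]
```

Call:
move_arm(plan=[{"offset":[0,0,2.6],"dr":[0,0,0],"gripper":6},{"offset":[0,0,2],"dr":[0,0,0],"gripper":6},{"offset":[0,0,1.2],"dr":[0,0,0],"gripper":6},{"offset":[0,0,0],"dr":[0,0,0],"gripper":6},{"offset":[0,0,0],"dr":[0,0,0],"gripper":1.5},{"offset":[0,0,0],"dr":[0,0,0],"gripper":1.5},{"offset":[0,0,0],"dr":[0,0,0],"gripper":1.5},{"offset":[0,0,0],"dr":[0,0,0],"gripper":1.5},{"offset":[0,0,0],"dr":[0,0,0],"gripper":1.5},{"offset":[0,0,-1.5],"dr":[0,0,0],"gripper":1.5},{"offset":[0,0,-3],"dr":[0,0,0],"gripper":1.5},{"offset":[0,0,-4],"dr":[0,0,0],"gripper":1.5},{"offset":[0,0,-4],"dr":[0,0,0],"gripper":1.5},{"offset":[0,0,-3.5],"dr":[0,0,0],"gripper":1.5},{"offset":[0,0,0],"dr":[0,0,0],"gripper":1.5}], newtons=50)

```text
clock: 13.0
ee_pos: [0.563, 0.2803, 0.2085]
tool_rot: [0.001, 0.777, 0.629, 0.004]
ft_force: [0.3, 0.8, -0.5]
finger_gap: 0.0229
gripper_force: 49.4
```

Run:
```python
from h import *
go(.624,.0106,.2,np.radians(78))
```

```text
yaw now 77.94 offset cm [-25.1   11.59   0.82] dr [ 0.054 -0.034 -0.008] pos [0.563  0.2803 0.2085]
```

Call:
move_arm(plan=[{"offset":[-1.6,0.7,0],"dr":[0,0,0],"gripper":1.5},{"offset":[-2.9,1.35,0],"dr":[0,0,0],"gripper":1.5},{"offset":[-3.2,1.5,0.1],"dr":[0,0,0],"gripper":1.5},{"offset":[-3.2,1.5,0.1],"dr":[0,0,0],"gripper":1.5},{"offset":[-3.2,1.5,0.1],"dr":[0,0,0],"gripper":1.5},{"offset":[-3.2,1.5,0.1],"dr":[0,0,0],"gripper":1.5},{"offset":[-3.2,1.5,0.1],"dr":[0,0,0],"gripper":1.5},{"offset":[-2.8,1.3,0.1],"dr":[0,0,0],"gripper":1.5},{"offset":[-1.8,0.75,0.1],"dr":[0,0,0],"gripper":1.5},{"offset":[0,0,0],"dr":[0,0,0],"gripper":1.5},{"offset":[0,0,0],"dr":[0,0,0],"gripper":1.5}])

```text
clock: 14.1
ee_pos: [0.6221, 0.0094, 0.194]
tool_rot: [-0.0, 0.778, 0.628, -0.0]
ft_force: [0.6, 0.4, -0.9]
finger_gap: 0.0227
gripper_force: 49.4
```

Run:
```python
from h import *
go(.624,.0106,.063,np.radians(78))
```

```text
yaw now 77.87 offset cm [ 0.16  0.17 13.1 ] dr [-0.007 -0.001 -0.017] pos [0.6221 0.0094 0.194 ]
```

Call:
move_arm(plan=[{"offset":[0.15,0.15,2],"dr":[0,0,0],"gripper":1.5},{"offset":[0,0,3],"dr":[0,0,0],"gripper":1.5},{"offset":[0,0,3],"dr":[0,0,0],"gripper":1.5},{"offset":[0,0,3],"dr":[0,0,0],"gripper":1.5},{"offset":[0,0,1.4],"dr":[0,0,0],"gripper":1.5},{"offset":[0,0,0.4],"dr":[0,0,0],"gripper":1.5},{"offset":[0,0,0],"dr":[0,0,0],"gripper":1.5},{"offset":[0,0,0],"dr":[0,0,0],"gripper":1.5}])

```text
clock: 14.9
ee_pos: [0.625, 0.0113, 0.0679]
tool_rot: [0.001, 0.777, 0.629, 0.001]
ft_force: [0.5, 0.4, -0.7]
finger_gap: 0.0225
gripper_force: 51.2
```

Call:
move_arm(plan=[{"offset":[0,0,0.2],"dr":[0,0,0],"gripper":1.5},{"offset":[0,0,0.2],"dr":[0,0,0],"gripper":1.5},{"offset":[0,0,0],"dr":[0,0,0],"gripper":1.5}])

```text
clock: 15.2
ee_pos: [0.625, 0.011, 0.0649]
tool_rot: [0.001, 0.778, 0.629, 0.001]
ft_force: [-7.1, -0.3, 22.1]
finger_gap: 0.0227
gripper_force: 53.7
```

Call:
move_arm(plan=[{"offset":[0,0,-0.15],"dr":[0,0,0],"gripper":1.5},{"offset":[0,0,0],"dr":[0,0,0],"gripper":3.6},{"offset":[0,0,0],"dr":[0,0,0],"gripper":3.6},{"offset":[0,0,0],"dr":[0,0,0],"gripper":3.6},{"offset":[0,0,-2],"dr":[0,0,0],"gripper":3.6},{"offset":[0,0,-4],"dr":[0,0,0],"gripper":3.6},{"offset":[0,0,-4],"dr":[0,0,0],"gripper":3.6},{"offset":[0,0,-3.5],"dr":[0,0,0],"gripper":6},{"offset":[0,0,0],"dr":[0,0,0],"gripper":6}])

```text
clock: 16.1
ee_pos: [0.626, 0.011, 0.2041]
tool_rot: [0.003, 0.778, 0.629, 0.003]
ft_force: [0.5, -0.6, -0.3]
finger_gap: 0.0599
gripper_force: 0.0
```

Run:
```python
from h import *
go(.486,.2953,.12,np.radians(78))
a,K,T=cam("top"); cv2.imwrite("pics/t2.png",a)
```

```text
yaw now 77.93 offset cm [ 24.87 -19.7    8.29] dr [ 0.053 -0.007 -0.009] pos [0.626  0.011  0.2041]
```

Call:
move_arm(plan=[{"offset":[2.6,-2.2,-1.2],"dr":[0,0,0],"gripper":6},{"offset":[3,-2.5,-1.2],"dr":[0,0,0],"gripper":6},{"offset":[3,-2.5,-1.2],"dr":[0,0,0],"gripper":6},{"offset":[3,-2.5,-1.2],"dr":[0,0,0],"gripper":6},{"offset":[3,-2.5,-1.2],"dr":[0,0,0],"gripper":6},{"offset":[3,-2.5,-1.2],"dr":[0,0,0],"gripper":6},{"offset":[2.6,-2.2,-1.2],"dr":[0,0,0],"gripper":6},{"offset":[0,0,0],"dr":[0,0,0],"gripper":6},{"offset":[0,0,0],"dr":[0,0,0],"gripper":6}])

```text
clock: 17.05
ee_pos: [0.501, 0.2444, 0.2818]
tool_rot: [-0.0, 0.777, 0.629, -0.001]
ft_force: [-1.6, -0.4, -0.5]
finger_gap: 0.0598
gripper_force: 0.0
```

Run:
```python
from cast import *
a,K,T=cam("wrist"); casts(a,K,T); cv2.imwrite("pics/w4.png",a)
go(.486,.2953,.04,np.radians(78))
```

```text
base [236.8, 76.3] [502.1 371.6] [52.  50.8] 78.0
base [296.6, 76.9] [580.7 355. ] [51.8 51.5] 78.1
base [237.2, 133.4] [485.6 295.8] [51.7 51.6] 77.9
yaw now 77.95 offset cm [ 4.74 -2.54 24.16] dr [-0.009  0.006 -0.006] pos [0.5013 0.2438 0.2817]
```

Call:
move_arm(plan=[{"offset":[1.6,-0.9,3],"dr":[0,0,0],"gripper":6},{"offset":[1.6,-0.9,3.5],"dr":[0,0,0],"gripper":6},{"offset":[1.5,-0.74,3.5],"dr":[0,0,0],"gripper":6},{"offset":[0,0,3.5],"dr":[0,0,0],"gripper":6},{"offset":[0,0,3.5],"dr":[0,0,0],"gripper":6},{"offset":[0,0,3],"dr":[0,0,0],"gripper":6},{"offset":[0,0,2.5],"dr":[0,0,0],"gripper":6},{"offset":[0,0,1.5],"dr":[0,0,0],"gripper":6},{"offset":[0,0,0],"dr":[0,0,0],"gripper":6},{"offset":[0,0,0],"dr":[0,0,0],"gripper":1.5},{"offset":[0,0,0],"dr":[0,0,0],"gripper":1.5},{"offset":[0,0,0],"dr":[0,0,0],"gripper":1.5},{"offset":[0,0,0],"dr":[0,0,0],"gripper":1.5},{"offset":[0,0,0],"dr":[0,0,0],"gripper":1.5},{"offset":[0,0,0],"dr":[0,0,0],"gripper":1.5}])

```text
clock: 18.6
ee_pos: [0.4865, 0.2956, 0.0443]
tool_rot: [0.0, 0.777, 0.629, 0.001]
ft_force: [-4.9, -0.9, 7.1]
finger_gap: 0.0227
gripper_force: 49.0
```

Call:
move_arm(plan=[{"offset":[0,0,-1.5],"dr":[0,0,0],"gripper":1.5},{"offset":[0,0,-3],"dr":[0,0,0],"gripper":1.5},{"offset":[0,0,-4],"dr":[0,0,0],"gripper":1.5},{"offset":[0,0,-4],"dr":[0,0,0],"gripper":1.5},{"offset":[0,0,-3],"dr":[0,0,0],"gripper":1.5},{"offset":[-1.6,0.8,0],"dr":[0,0,0],"gripper":1.5},{"offset":[-2.9,1.5,0],"dr":[0,0,0],"gripper":1.5},{"offset":[-3.2,1.7,0],"dr":[0,0,0],"gripper":1.5},{"offset":[-3.2,1.7,0],"dr":[0,0,0],"gripper":1.5},{"offset":[-3.2,1.7,0],"dr":[0,0,0],"gripper":1.5},{"offset":[-3.2,1.7,0],"dr":[0,0,0],"gripper":1.5},{"offset":[-3.2,1.6,0],"dr":[0,0,0],"gripper":1.5},{"offset":[-2.8,1.4,0],"dr":[0,0,0],"gripper":1.5},{"offset":[-1.7,0.9,0],"dr":[0,0,0],"gripper":1.5},{"offset":[0,0,0],"dr":[0,0,0],"gripper":1.5},{"offset":[0,0,0],"dr":[0,0,0],"gripper":1.5}])

```text
clock: 20.2
ee_pos: [0.5611, 0.0236, 0.199]
tool_rot: [0.0, 0.778, 0.629, 0.0]
ft_force: [-0.4, 0.3, -0.8]
finger_gap: 0.0227
gripper_force: 49.3
```

Run:
```python
from h import *
go(.5614,.024,.068,np.radians(78))
```

```text
yaw now 77.88 offset cm [ 0.04  0.   13.1 ] dr [ 0.007 -0.003 -0.015] pos [0.5611 0.0236 0.199 ]
```

Call:
move_arm(plan=[{"offset":[0,0,2],"dr":[0,0,0],"gripper":1.5},{"offset":[0,0,3],"dr":[0,0,0],"gripper":1.5},{"offset":[0,0,3],"dr":[0,0,0],"gripper":1.5},{"offset":[0,0,3],"dr":[0,0,0],"gripper":1.5},{"offset":[0,0,1.4],"dr":[0,0,0],"gripper":1.5},{"offset":[0,0,0.5],"dr":[0,0,0],"gripper":1.5},{"offset":[0,0,0],"dr":[0,0,0],"gripper":1.5},{"offset":[0,0,0],"dr":[0,0,0],"gripper":1.5}])

```text
clock: 21.0
ee_pos: [0.5619, 0.0237, 0.0704]
tool_rot: [0.001, 0.777, 0.629, 0.001]
ft_force: [-0.5, 0.2, -0.8]
finger_gap: 0.0226
gripper_force: 49.3
```

Call:
move_arm(plan=[{"offset":[0,0,0.2],"dr":[0,0,0],"gripper":1.5},{"offset":[0,0,0.1],"dr":[0,0,0],"gripper":1.5},{"offset":[0,0,0],"dr":[0,0,0],"gripper":1.5}])

```text
clock: 21.3
ee_pos: [0.5614, 0.0235, 0.0663]
tool_rot: [0.0, 0.778, 0.629, 0.0]
ft_force: [-0.4, -0.8, 1.7]
finger_gap: 0.0226
gripper_force: 49.5
```

Call:
move_arm(plan=[{"offset":[0,0,0],"dr":[0,0,0],"gripper":3.6},{"offset":[0,0,0],"dr":[0,0,0],"gripper":3.6},{"offset":[0,0,0],"dr":[0,0,0],"gripper":3.6},{"offset":[0,0,-2],"dr":[0,0,0],"gripper":3.6},{"offset":[0,0,-4],"dr":[0,0,0],"gripper":3.6},{"offset":[0,0,-4],"dr":[0,0,0],"gripper":3.6},{"offset":[0,0,-4],"dr":[0,0,0],"gripper":6},{"offset":[2.6,-1,-2],"dr":[0,0,0],"gripper":6},{"offset":[3.3,-1.35,-1.5],"dr":[0,0,0],"gripper":6},{"offset":[3.3,-1.35,-1.5],"dr":[0,0,0],"gripper":6},{"offset":[3.3,-1.35,-1.5],"dr":[0,0,0],"gripper":6},{"offset":[3.3,-1.35,-1],"dr":[0,0,0],"gripper":6},{"offset":[3.3,-1.35,0],"dr":[0,0,0],"gripper":6},{"offset":[3.3,-1.35,0],"dr":[0,0,0],"gripper":6},{"offset":[2.6,-1,0],"dr":[0,0,0],"gripper":6},{"offset":[0,0,0],"dr":[0,0,0],"gripper":6},{"offset":[0,0,0],"dr":[0,0,0],"gripper":6}])

```text
clock: 23.0
ee_pos: [0.5145, 0.2895, 0.2807]
tool_rot: [-0.0, 0.777, 0.629, -0.0]
ft_force: [0.0, 0.0, 0.1]
finger_gap: 0.0601
gripper_force: 0.0
```

Run:
```python
from cast import *
a,K,T=cam("wrist"); casts(a,K,T); cv2.imwrite("pics/w5.png",a)
go(.5815,.355,.044,np.radians(78))
```

```text
base [234.0, 110.2] [502.3 372.4] [51.5 51.2] 77.4
base [293.6, 110.5] [580.8 355.3] [52.  51.5] 78.4
yaw now 77.94 offset cm [ 7.87  5.16 23.67] dr [-0.001  0.002 -0.007] pos [0.5147 0.2889 0.2808]
```

Call:
move_arm(plan=[{"offset":[2.4,1.6,2],"dr":[0,0,0],"gripper":6},{"offset":[2.6,1.7,3],"dr":[0,0,0],"gripper":6},{"offset":[2.8,1.8,3],"dr":[0,0,0],"gripper":6},{"offset":[0,0,4],"dr":[0,0,0],"gripper":6},{"offset":[0,0,4],"dr":[0,0,0],"gripper":6},{"offset":[0,0,3.5],"dr":[0,0,0],"gripper":6},{"offset":[0,0,2.5],"dr":[0,0,0],"gripper":6},{"offset":[0,0,1.7],"dr":[0,0,0],"gripper":6},{"offset":[0,0,0],"dr":[0,0,0],"gripper":6},{"offset":[0,0,0],"dr":[0,0,0],"gripper":1.5},{"offset":[0,0,0],"dr":[0,0,0],"gripper":1.5},{"offset":[0,0,0],"dr":[0,0,0],"gripper":1.5},{"offset":[0,0,0],"dr":[0,0,0],"gripper":1.5},{"offset":[0,0,0],"dr":[0,0,0],"gripper":1.5},{"offset":[0,0,0],"dr":[0,0,0],"gripper":1.5}])

```text
clock: 24.55
ee_pos: [0.5813, 0.355, 0.0456]
tool_rot: [0.0, 0.778, 0.629, 0.001]
ft_force: [-2.3, -1.2, 6.6]
finger_gap: 0.0226
gripper_force: 49.0
```

Call:
move_arm(plan=[{"offset":[0,0,-1.5],"dr":[0,0,0],"gripper":1.5},{"offset":[0,0,-3.5],"dr":[0,0,0],"gripper":1.5},{"offset":[0,0,-4],"dr":[0,0,0],"gripper":1.5},{"offset":[0,0,-4],"dr":[0,0,0],"gripper":1.5},{"offset":[-1.6,0.45,-2.5],"dr":[0,0,0],"gripper":1.5},{"offset":[-2.9,0.85,0],"dr":[0,0,0],"gripper":1.5},{"offset":[-3.4,0.98,0],"dr":[0,0,0],"gripper":1.5},{"offset":[-3.4,0.98,0],"dr":[0,0,0],"gripper":1.5},{"offset":[-3.4,0.98,0],"dr":[0,0,0],"gripper":1.5},{"offset":[-3.4,0.98,0],"dr":[0,0,0],"gripper":1.5},{"offset":[-3.4,0.98,0],"dr":[0,0,0],"gripper":1.5},{"offset":[-3.4,0.98,0],"dr":[0,0,0],"gripper":1.5},{"offset":[-3.4,0.98,0],"dr":[0,0,0],"gripper":1.5},{"offset":[-3.4,0.98,0],"dr":[0,0,0],"gripper":1.5},{"offset":[-3.4,0.98,0],"dr":[0,0,0],"gripper":1.5},{"offset":[-2.6,0.75,0],"dr":[0,0,0],"gripper":1.5},{"offset":[-1.5,0.45,0],"dr":[0,0,0],"gripper":1.5},{"offset":[0,0,0],"dr":[0,0,0],"gripper":1.5},{"offset":[0,0,0],"dr":[0,0,0],"gripper":1.5}])

```text
clock: 26.45
ee_pos: [0.6096, -0.0517, 0.1995]
tool_rot: [0.0, 0.778, 0.629, 0.0]
ft_force: [0.1, -0.1, -0.9]
finger_gap: 0.0226
gripper_force: 49.2
```

Run:
```python
from h import *
go(.6106,-.052,.068,np.radians(78))
```

```text
yaw now 77.91 offset cm [-1.000e-02  1.000e-01  1.315e+01] dr [ 0.003 -0.003 -0.011] pos [ 0.6096 -0.0517  0.1995]
```

Call:
move_arm(plan=[{"offset":[0,0.1,2],"dr":[0,0,0],"gripper":1.5},{"offset":[0,0,3],"dr":[0,0,0],"gripper":1.5},{"offset":[0,0,3],"dr":[0,0,0],"gripper":1.5},{"offset":[0,0,3],"dr":[0,0,0],"gripper":1.5},{"offset":[0,0,1.4],"dr":[0,0,0],"gripper":1.5},{"offset":[0,0,0.5],"dr":[0,0,0],"gripper":1.5},{"offset":[0,0,0.2],"dr":[0,0,0],"gripper":1.5},{"offset":[0,0,0],"dr":[0,0,0],"gripper":1.5},{"offset":[0,0,0],"dr":[0,0,0],"gripper":1.5}])

```text
clock: 27.35
ee_pos: [0.6111, -0.0524, 0.0692]
tool_rot: [0.001, 0.778, 0.629, 0.001]
ft_force: [-0.6, 0.1, -1.5]
finger_gap: 0.0228
gripper_force: 49.2
```

Call:
move_arm(plan=[{"offset":[0,0,0.15],"dr":[0,0,0],"gripper":1.5},{"offset":[0,0,0.05],"dr":[0,0,0],"gripper":1.5},{"offset":[0,0,0],"dr":[0,0,0],"gripper":1.5}])

```text
clock: 27.65
ee_pos: [0.611, -0.0525, 0.0675]
tool_rot: [0.001, 0.778, 0.629, 0.001]
ft_force: [-4.5, 0.6, 12.3]
finger_gap: 0.0228
gripper_force: 50.6
```

Call:
move_arm(plan=[{"offset":[0,0,-0.1],"dr":[0,0,0],"gripper":3.6},{"offset":[0,0,0],"dr":[0,0,0],"gripper":3.6},{"offset":[0,0,0],"dr":[0,0,0],"gripper":3.6},{"offset":[0,0,-2],"dr":[0,0,0],"gripper":3.6},{"offset":[0,0,-4],"dr":[0,0,0],"gripper":3.6},{"offset":[0,0,-4],"dr":[0,0,0],"gripper":3.6},{"offset":[0,0,-4],"dr":[0,0,0],"gripper":6},{"offset":[2.6,-1.5,-2],"dr":[0,0,0],"gripper":6},{"offset":[3.4,-2,-1.5],"dr":[0,0,0],"gripper":6},{"offset":[3.4,-2,-1.5],"dr":[0,0,0],"gripper":6},{"offset":[3.4,-2,-1.5],"dr":[0,0,0],"gripper":6},{"offset":[3.4,-2,-1],"dr":[0,0,0],"gripper":6},{"offset":[3.4,-2,0],"dr":[0,0,0],"gripper":6},{"offset":[3.4,-2,0],"dr":[0,0,0],"gripper":6},{"offset":[3.4,-2,0],"dr":[0,0,0],"gripper":6},{"offset":[3.4,-2,0],"dr":[0,0,0],"gripper":6},{"offset":[3.1,-1.9,0],"dr":[0,0,0],"gripper":6},{"offset":[0,0,0],"dr":[0,0,0],"gripper":6},{"offset":[0,0,0],"dr":[0,0,0],"gripper":6}])

```text
clock: 29.55
ee_pos: [0.4893, 0.3104, 0.2818]
tool_rot: [0.0, 0.777, 0.629, -0.0]
ft_force: [0.3, -0.6, 0.7]
finger_gap: 0.0602
gripper_force: 0.0
```

Run:
```python
from cast import *
a,K,T=cam("wrist"); casts(a,K,T); cv2.imwrite("pics/w6.png",a)
go(.5025,.3723,.044,np.radians(78))
```

```text
base [255.5, 119.5] [502.8 375.1] [51.5 49.9] 77.7
yaw now 77.95 offset cm [ 6.4  -0.05 23.78] dr [-0.001  0.002 -0.007] pos [0.4897 0.3097 0.2818]
```

Call:
move_arm(plan=[{"offset":[2,0,2],"dr":[0,0,0],"gripper":6},{"offset":[2.3,0,3],"dr":[0,0,0],"gripper":6},{"offset":[2.15,-0.05,3],"dr":[0,0,0],"gripper":6},{"offset":[0,0,4],"dr":[0,0,0],"gripper":6},{"offset":[0,0,4],"dr":[0,0,0],"gripper":6},{"offset":[0,0,3.5],"dr":[0,0,0],"gripper":6},{"offset":[0,0,2.5],"dr":[0,0,0],"gripper":6},{"offset":[0,0,1.8],"dr":[0,0,0],"gripper":6},{"offset":[0,0,0],"dr":[0,0,0],"gripper":6},{"offset":[0,0,0],"dr":[0,0,0],"gripper":1.5},{"offset":[0,0,0],"dr":[0,0,0],"gripper":1.5},{"offset":[0,0,0],"dr":[0,0,0],"gripper":1.5},{"offset":[0,0,0],"dr":[0,0,0],"gripper":1.5},{"offset":[0,0,0],"dr":[0,0,0],"gripper":1.5},{"offset":[0,0,0],"dr":[0,0,0],"gripper":1.5}])

```text
clock: 31.1
ee_pos: [0.5033, 0.3731, 0.0456]
tool_rot: [0.0, 0.778, 0.629, 0.001]
ft_force: [-0.3, -2.0, 7.8]
finger_gap: 0.0221
gripper_force: 49.2
```

Call:
move_arm(plan=[{"offset":[0,0,-1.5],"dr":[0,0,0],"gripper":1.5},{"offset":[0,0,-3.5],"dr":[0,0,0],"gripper":1.5},{"offset":[0,0,-4],"dr":[0,0,0],"gripper":1.5},{"offset":[0,0,-4],"dr":[0,0,0],"gripper":1.5},{"offset":[-1.6,0.5,-2.5],"dr":[0,0,0],"gripper":1.5},{"offset":[-2.9,0.95,0],"dr":[0,0,0],"gripper":1.5},{"offset":[-3.4,1.12,0],"dr":[0,0,0],"gripper":1.5},{"offset":[-3.4,1.12,0],"dr":[0,0,0],"gripper":1.5},{"offset":[-3.4,1.12,0],"dr":[0,0,0],"gripper":1.5},{"offset":[-3.4,1.12,0],"dr":[0,0,0],"gripper":1.5},{"offset":[-3.4,1.12,0],"dr":[0,0,0],"gripper":1.5},{"offset":[-3.4,1.12,0],"dr":[0,0,0],"gripper":1.5},{"offset":[-3.4,1.12,0],"dr":[0,0,0],"gripper":1.5},{"offset":[-3.4,1.12,0],"dr":[0,0,0],"gripper":1.5},{"offset":[-3.4,1.12,0],"dr":[0,0,0],"gripper":1.5},{"offset":[-2.6,0.85,0],"dr":[0,0,0],"gripper":1.5},{"offset":[-1.6,0.5,0],"dr":[0,0,0],"gripper":1.5},{"offset":[0,0,0],"dr":[0,0,0],"gripper":1.5},{"offset":[0,0,0],"dr":[0,0,0],"gripper":1.5}])

```text
clock: 33.0
ee_pos: [0.5464, -0.0378, 0.1995]
tool_rot: [0.0, 0.778, 0.629, 0.0]
ft_force: [0.4, 0.3, -0.3]
finger_gap: 0.0225
gripper_force: 49.3
```

Run:
```python
from h import *
go(.548,-.0386,.068,np.radians(78))
```

```text
yaw now 77.91 offset cm [-0.05  0.17 13.15] dr [ 0.003 -0.003 -0.011] pos [ 0.5464 -0.0378  0.1995]
```

Call:
move_arm(plan=[{"offset":[0,0.15,2],"dr":[0,0,0],"gripper":1.5},{"offset":[0,0,3],"dr":[0,0,0],"gripper":1.5},{"offset":[0,0,3],"dr":[0,0,0],"gripper":1.5},{"offset":[0,0,3],"dr":[0,0,0],"gripper":1.5},{"offset":[0,0,1.4],"dr":[0,0,0],"gripper":1.5},{"offset":[0,0,0.5],"dr":[0,0,0],"gripper":1.5},{"offset":[0,0,0.2],"dr":[0,0,0],"gripper":1.5},{"offset":[0,0,0.1],"dr":[0,0,0],"gripper":1.5},{"offset":[0,0,0.05],"dr":[0,0,0],"gripper":1.5},{"offset":[0,0,0],"dr":[0,0,0],"gripper":1.5},{"offset":[0,0,0],"dr":[0,0,0],"gripper":1.5}])

```text
clock: 34.1
ee_pos: [0.5485, -0.0386, 0.0676]
tool_rot: [0.001, 0.778, 0.629, 0.001]
ft_force: [-1.2, 1.5, 7.0]
finger_gap: 0.0223
gripper_force: 50.1
```

Call:
move_arm(plan=[{"offset":[0,0,-0.05],"dr":[0,0,0],"gripper":3.6},{"offset":[0,0,0],"dr":[0,0,0],"gripper":3.6},{"offset":[0,0,0],"dr":[0,0,0],"gripper":3.6},{"offset":[0,0,-2],"dr":[0,0,0],"gripper":3.6},{"offset":[0,0,-4],"dr":[0,0,0],"gripper":3.6},{"offset":[0,0,-4],"dr":[0,0,0],"gripper":3.6},{"offset":[0,0,-4],"dr":[0,0,0],"gripper":8.5},{"offset":[-1,1,-4],"dr":[0,0,0],"gripper":8.5},{"offset":[-1,1,-4],"dr":[0,0,0],"gripper":8.5},{"offset":[-1,1,-4],"dr":[0,0,0],"gripper":8.5},{"offset":[-1,1,0],"dr":[0,0,0],"gripper":8.5},{"offset":[0,0,0],"dr":[0,0,0],"gripper":8.5},{"offset":[0,0,0],"dr":[0,0,0],"gripper":8.5}])

```text
clock: 35.4
ee_pos: [0.5783, -0.0859, 0.3257]
tool_rot: [-0.001, 0.778, 0.629, -0.0]
ft_force: [-0.7, -0.1, -0.5]
finger_gap: 0.0852
gripper_force: 0.0
```

Run:
```python
from h import *
a,K,T=cam("wrist"); cv2.imwrite("pics/w7.png",a); np.savez("w7.npz",a=a,K=K,T=T)
c,s,cn=big(a,(4,200,60),(15,255,255),(256,285)); print(c,s)
for z in (.012,.017,.022): r,e=circ([plane(p,K,T,z,True) for p in cv2.convexHull(cn)[:,0]]); print(z,r.round(4),e.round(4))
m=cv2.inRange(cv2.cvtColor(a,cv2.COLOR_BGR2HSV),(0,0,70),(180,90,160)); m[:, :165]=0; m[200:]=0; m[:,340:]=0
n,l,s,c=cv2.connectedComponentsWithStats(m); i=1+s[1:,4].argmax(); ys,xs=np.where(l==i)
r,e=circ([plane(p,K,T,.114,True) for p in cv2.convexHull(np.c_[xs,ys].astype(np.int32))[:,0]]); print("rim",s[i],r.round(4),e.round(4))
go(.531,-.312,.028,np.radians(78))
```

```text
[257.2, 283.4] 7434
0.012 [ 0.5313 -0.314   0.1033] 0.0028
0.017 [ 0.5319 -0.3108  0.1022] 0.0027
0.022 [ 0.5326 -0.3075  0.101 ] 0.0027
rim [ 166   35  170  164 2205] [ 0.5862 -0.0142  0.1021] 0.0002
yaw now 77.93 offset cm [-23.14   0.18  29.76] dr [-0.015 -0.003 -0.009] pos [ 0.5782 -0.0856  0.3257]
```

View pics/w7.png

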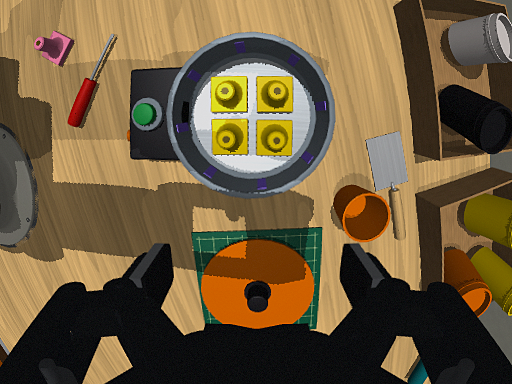

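The wrist view shows all four castings standing in the drum at about (228,93), (275,94), (230,138) and (275,138). The lid is undisturbed on the mat at (257,285).

Call:
move_arm(plan=[{"offset":[-3.3,0,0],"dr":[0,0,0],"gripper":8.5},{"offset":[-3.3,0,0],"dr":[0,0,0],"gripper":8.5},{"offset":[-3.3,0.1,0],"dr":[0,0,0],"gripper":8.5},{"offset":[-3.3,0.1,2],"dr":[0,0,0],"gripper":8.5},{"offset":[-3.3,0,2.5],"dr":[0,0,0],"gripper":8.5},{"offset":[-3.3,0,3],"dr":[0,0,0],"gripper":8.5},{"offset":[-3.3,0,3],"dr":[0,0,0],"gripper":8.5},{"offset":[0,0,4],"dr":[0,0,0],"gripper":8.5},{"offset":[0,0,4],"dr":[0,0,0],"gripper":8.5},{"offset":[0,0,3.5],"dr":[0,0,0],"gripper":8.5},{"offset":[0,0,0],"dr":[0,0,0],"gripper":8.5},{"offset":[0,0,0],"dr":[0,0,0],"gripper":8.5}])

```text
clock: 36.65
ee_pos: [0.5322, -0.3118, 0.1075]
tool_rot: [-0.0, 0.777, 0.629, -0.0]
ft_force: [0.6, -0.3, 0.9]
finger_gap: 0.085
gripper_force: 0.0
```

Run:
```python
from h import *
go(.531,-.312,.027,np.radians(78))
a,K,T=cam("wrist"); cv2.imwrite("pics/w8.png",a)
```

```text
yaw now 77.95 offset cm [-0.05 -0.11  8.05] dr [-0.005 -0.003 -0.006] pos [ 0.5322 -0.3118  0.1075]
```

Call:
move_arm(plan=[{"offset":[0,-0.1,2.5],"dr":[0,0,0],"gripper":8.5},{"offset":[0,0,2.5],"dr":[0,0,0],"gripper":8.5},{"offset":[0,0,2],"dr":[0,0,0],"gripper":8.5},{"offset":[0,0,1],"dr":[0,0,0],"gripper":8.5},{"offset":[0,0,0],"dr":[0,0,0],"gripper":8.5},{"offset":[0,0,0],"dr":[0,0,0],"gripper":2.5},{"offset":[0,0,0],"dr":[0,0,0],"gripper":2.5},{"offset":[0,0,0],"dr":[0,0,0],"gripper":2.5},{"offset":[0,0,0],"dr":[0,0,0],"gripper":2.5},{"offset":[0,0,0],"dr":[0,0,0],"gripper":2.5},{"offset":[0,0,0],"dr":[0,0,0],"gripper":2.5}], newtons=90)

```text
clock: 37.8
ee_pos: [0.5317, -0.3123, 0.0281]
tool_rot: [0.001, 0.778, 0.629, 0.0]
ft_force: [-3.8, 2.1, 10.2]
finger_gap: 0.0341
gripper_force: 89.2
```

Call:
move_arm(plan=[{"offset":[0,0,-1],"dr":[0,0,0],"gripper":2.5},{"offset":[0,0,-2.5],"dr":[0,0,0],"gripper":2.5},{"offset":[0,0,-3.5],"dr":[0,0,0],"gripper":2.5},{"offset":[0,0,-4],"dr":[0,0,0],"gripper":2.5},{"offset":[0,0,-4],"dr":[0,0,0],"gripper":2.5},{"offset":[0,0,-4],"dr":[0,0,0],"gripper":2.5},{"offset":[0,0,-2],"dr":[0,0,0],"gripper":2.5},{"offset":[1.5,0,0],"dr":[0,0,0],"gripper":2.5},{"offset":[2.7,-0.1,0],"dr":[0,0,0],"gripper":2.5},{"offset":[3,-0.1,0],"dr":[0,0,0],"gripper":2.5},{"offset":[3,-0.1,0],"dr":[0,0,0],"gripper":2.5},{"offset":[3,-0.1,0],"dr":[0,0,0],"gripper":2.5},{"offset":[3,-0.1,0],"dr":[0,0,0],"gripper":2.5},{"offset":[3,-0.1,0],"dr":[0,0,0],"gripper":2.5},{"offset":[3,-0.1,0],"dr":[0,0,0],"gripper":2.5},{"offset":[3,-0.1,0],"dr":[0,0,0],"gripper":2.5},{"offset":[2.7,-0.05,0],"dr":[0,0,0],"gripper":2.5},{"offset":[2.4,0,0],"dr":[0,0,0],"gripper":2.5},{"offset":[0,0,0],"dr":[0,0,0],"gripper":2.5},{"offset":[0,0,0],"dr":[0,0,0],"gripper":2.5}])

```text
clock: 39.8
ee_pos: [0.5858, -0.0132, 0.236]
tool_rot: [-0.001, 0.777, 0.629, -0.001]
ft_force: [0.3, -0.4, -4.4]
finger_gap: 0.0339
gripper_force: 90.1
```

Run:
```python
from h import *
go(.5863,-.0138,.131,np.radians(78))
a,K,T=cam("wrist"); cv2.imwrite("pics/w9.png",a); z0=robot.observe()["ee_pos"][2]-.025
c,s,cn=big(a,(4,200,60),(15,255,255),(256,230)); print(c,s,z0)
h=cv2.convexHull(cn)[:,0]; h=h[h[:,1]<230]
r,e=circ([plane(p,K,T,z0+.014,True) for p in h]); print(r.round(4),e.round(4))
```

```text
yaw now 78.0 offset cm [-0.05  0.08 10.5 ] dr [-0.011  0.001  0.   ] pos [ 0.5858 -0.0132  0.236 ]
[265.9, 174.3] 48513 0.2111806781711902
[ 0.5861 -0.013   0.1018] 0.0002
```

View pics/w9.png

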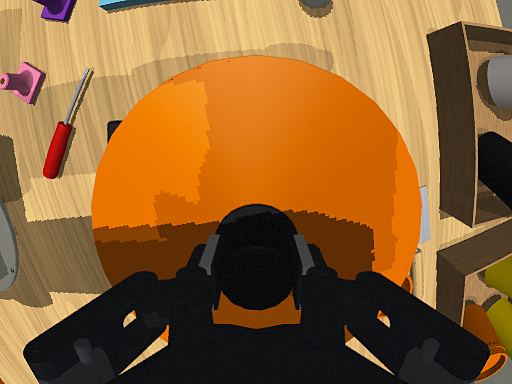

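The wrist view shows the lid held level by its knob. Its circle is centred at (0.586, −0.013), within 1 mm of the rim centre. Now I lower it.

Call:
move_arm(plan=[{"offset":[-0.08,0.05,2.5],"dr":[0,0,0],"gripper":2.5},{"offset":[0,0,3],"dr":[0,0,0],"gripper":2.5},{"offset":[0,0,2],"dr":[0,0,0],"gripper":2.5},{"offset":[0,0,1],"dr":[0,0,0],"gripper":2.5},{"offset":[0,0,0.6],"dr":[0,0,0],"gripper":2.5},{"offset":[0,0,0.5],"dr":[0,0,0],"gripper":2.5},{"offset":[0,0,0.4],"dr":[0,0,0],"gripper":2.5},{"offset":[0,0,0],"dr":[0,0,0],"gripper":2.5},{"offset":[0,0,0],"dr":[0,0,0],"gripper":2.5}])

```text
clock: 40.75
ee_pos: [0.5869, -0.0149, 0.1374]
tool_rot: [0.0, 0.778, 0.629, 0.0]
ft_force: [0.3, 0.0, -3.3]
finger_gap: 0.0339
gripper_force: 90.2
```

Call:
move_arm(plan=[{"offset":[0,0,0.3],"dr":[0,0,0],"gripper":2.5},{"offset":[0,0,0.2],"dr":[0,0,0],"gripper":2.5},{"offset":[0,0,0.1],"dr":[0,0,0],"gripper":2.5},{"offset":[0,0,0],"dr":[0,0,0],"gripper":2.5},{"offset":[0,0,0],"dr":[0,0,0],"gripper":2.5}])

```text
clock: 41.25
ee_pos: [0.5867, -0.0148, 0.1311]
tool_rot: [0.0, 0.778, 0.629, 0.0]
ft_force: [-4.3, 1.2, 1.7]
finger_gap: 0.0339
gripper_force: 90.2
```

Call:
move_arm(plan=[{"offset":[0,0,0.05],"dr":[0,0,0],"gripper":2.5},{"offset":[0,0,0],"dr":[0,0,0],"gripper":8.5},{"offset":[0,0,0],"dr":[0,0,0],"gripper":8.5},{"offset":[0,0,0],"dr":[0,0,0],"gripper":8.5},{"offset":[0,0,0],"dr":[0,0,0],"gripper":8.5},{"offset":[0,0,-2],"dr":[0,0,0],"gripper":8.5},{"offset":[0,0,-4],"dr":[0,0,0],"gripper":8.5},{"offset":[-2,-2,-4],"dr":[0,0,0],"gripper":4},{"offset":[-2,-2,-4],"dr":[0,0,0],"gripper":2},{"offset":[-2,-2,-4],"dr":[0,0,0],"gripper":0},{"offset":[0,0,-3],"dr":[0,0,0],"gripper":0},{"offset":[0,0,0],"dr":[0,0,0],"gripper":0},{"offset":[0,0,0],"dr":[0,0,0],"gripper":0}])

```text
clock: 42.55
ee_pos: [0.5155, -0.0611, 0.3406]
tool_rot: [0.0, 0.778, 0.629, 0.0]
ft_force: [-0.2, 0.6, -0.9]
finger_gap: 0.0001
gripper_force: 0.0
```

Run:
```python
from h import *
a,K,T=cam("wrist"); cv2.imwrite("pics/w10.png",a); np.savez("w10.npz",a=a,K=K,T=T)
c,s,cn=big(a,(4,200,60),(15,255,255),(300,130)); print(c,s)
for z in (.115,.12,.125): r,e=circ([plane(p,K,T,z,True) for p in cv2.convexHull(cn)[:,0]]); print(z,r.round(4),e.round(4))
c,s,cn=big(a,(50,90,60),(85,255,255),(200,130)); print(c,s,plane(c,K,T,.085,True).round(4))
d=np.load("w2.npz"); print("plunger",tri([ray(c,K,T,True),ray((142.8,114.2),d["K"],d["T"],True)]))
go(.448,.022,.16,np.radians(78))
```

```text
[302.5, 124.9] 18776
0.115 [ 0.5877 -0.0154  0.1035] 0.0003
0.12 [ 0.5869 -0.0151  0.1021] 0.0003
0.125 [ 0.5862 -0.0148  0.1007] 0.0003
[193.6, 119.1] 368 [0.4483 0.0224 0.085 ]
plunger (array([0.45021759, 0.02219845, 0.09394801]), [0.0001062438137789643, 0.00010624381377896906])
yaw now 77.93 offset cm [ 6.7  -8.31 17.97] dr [-0.006 -0.001 -0.009] pos [ 0.5154 -0.061   0.3396]
```

View pics/w10.png

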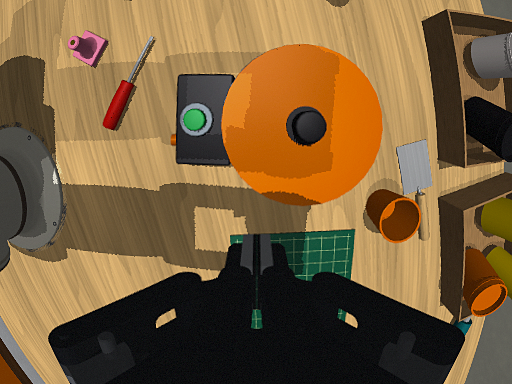

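The lid sits in the rim with its circle centred at (0.587, −0.015), within 1 mm of the rim centre. Its apparent radius is the same as when it was originally seated. The plunger is at (194,119), about (0.449, 0.022). I'll press it with the fingers closed.

Call:
move_arm(plan=[{"offset":[2.2,-2.7,3],"dr":[0,0,0],"gripper":0},{"offset":[2.2,-2.7,4],"dr":[0,0,0],"gripper":0},{"offset":[2.3,-2.8,4],"dr":[0,0,0],"gripper":0},{"offset":[0,0,4],"dr":[0,0,0],"gripper":0},{"offset":[0,0,4],"dr":[0,0,0],"gripper":0},{"offset":[0,0,2],"dr":[0,0,0],"gripper":0},{"offset":[0,0,0],"dr":[0,0,0],"gripper":0},{"offset":[0,0,0],"dr":[0,0,0],"gripper":0}])

```text
clock: 43.4
ee_pos: [0.4521, 0.0182, 0.1356]
tool_rot: [-0.0, 0.777, 0.629, -0.0]
ft_force: [-0.7, 0.1, -0.4]
finger_gap: -0.0002
gripper_force: 0.0
```

Run:
```python
from h import *
go(.449,.022,.09,np.radians(78)); print(robot.observe()["ft_force"])
```

```text
yaw now 77.94 offset cm [ 0.31 -0.37  4.56] dr [-0.008 -0.    -0.007] pos [0.4521 0.0182 0.1356]
[-0.67242322  0.06294815 -0.42024706]
```

Call:
move_arm(plan=[{"offset":[0.3,-0.3,2],"dr":[0,0,0],"gripper":0},{"offset":[0,0,1],"dr":[0,0,0],"gripper":0},{"offset":[0,0,0.8],"dr":[0,0,0],"gripper":0},{"offset":[0,0,0],"dr":[0,0,0],"gripper":0},{"offset":[0,0,0],"dr":[0,0,0],"gripper":0}])

```text
clock: 43.9
ee_pos: [0.4502, 0.0214, 0.0982]
tool_rot: [0.0, 0.778, 0.629, 0.0]
ft_force: [-0.3, 0.2, 0.8]
finger_gap: -0.0004
gripper_force: 0.0
```

Call:
move_arm(plan=[{"offset":[0,0,0.4],"dr":[0,0,0],"gripper":0},{"offset":[0,0,0.4],"dr":[0,0,0],"gripper":0},{"offset":[0,0,0.3],"dr":[0,0,0],"gripper":0},{"offset":[0,0,0],"dr":[0,0,0],"gripper":0},{"offset":[0,0,0],"dr":[0,0,0],"gripper":0}])

```text
clock: 44.4
ee_pos: [0.4505, 0.0214, 0.0872]
tool_rot: [0.001, 0.778, 0.629, 0.001]
ft_force: [1.5, -0.6, 8.6]
finger_gap: 0.0002
gripper_force: 4.0
```

Call:
move_arm(plan=[{"offset":[0,0,0.2],"dr":[0,0,0],"gripper":0},{"offset":[0,0,0.2],"dr":[0,0,0],"gripper":0},{"offset":[0,0,0],"dr":[0,0,0],"gripper":0}])

```text
clock: 44.7
ee_pos: [0.451, 0.0214, 0.0855]
tool_rot: [0.001, 0.777, 0.629, 0.001]
ft_force: [-14.6, 0.6, 48.6]
finger_gap: -0.0001
gripper_force: 24.2
```

The plunger has reached its hard stop. Next I back off and check.

Call:
move_arm(plan=[{"offset":[0,0,-0.3],"dr":[0,0,0],"gripper":0},{"offset":[0,0,0],"dr":[0,0,0],"gripper":0},{"offset":[0,0,-1.5],"dr":[0,0,0],"gripper":0},{"offset":[0,0,-4],"dr":[0,0,0],"gripper":0},{"offset":[0,0,-4],"dr":[0,0,0],"gripper":0},{"offset":[-2.3,2.8,-4],"dr":[0,0,0],"gripper":0},{"offset":[-2.2,2.7,-4],"dr":[0,0,0],"gripper":0},{"offset":[-2.2,2.7,-4],"dr":[0,0,0],"gripper":0},{"offset":[0,0,-3],"dr":[0,0,0],"gripper":0},{"offset":[0,0,0],"dr":[0,0,0],"gripper":0},{"offset":[0,0,0],"dr":[0,0,0],"gripper":0}])

```text
clock: 45.8
ee_pos: [0.512, -0.056, 0.3228]
tool_rot: [0.0, 0.778, 0.629, 0.0]
ft_force: [-0.2, -0.1, -0.9]
finger_gap: -0.0003
gripper_force: 0.0
```

Run:
```python
from h import *
a,K,T=cam("wrist"); np.savez("w11.npz",a=a,K=K,T=T)
c,s,cn=big(a,(4,200,60),(15,255,255),(300,130)); print(c,s)
for z in (.115,.12,.125): r,e=circ([plane(p,K,T,z,True) for p in cv2.convexHull(cn)[:,0]]); print(z,r.round(4),e.round(4))
c,s,cn=big(a,(50,90,60),(85,255,255),(193,119)); print(c,s,plane(c,K,T,.085,True).round(4))
b,_,_=cam("scene"); B=b[150:280,110:340]; cv2.imwrite("pics/fin.png",np.hstack([cv2.resize(B,(575,325),interpolation=cv2.INTER_CUBIC)]))
```

```text
[308.4, 128.8] 20299
0.115 [ 0.588  -0.0156  0.1035] 0.0003
0.12 [ 0.5871 -0.0152  0.102 ] 0.0003
0.125 [ 0.5862 -0.0148  0.1006] 0.0003
[194.6, 122.6] 401 [0.4485 0.0222 0.085 ]
```

View pics/fin.png

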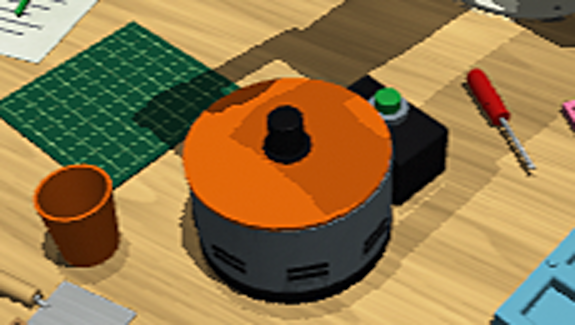

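The lid looks level in the rim and the plunger is up again. I'm not certain the first press used the full stroke, so I'll press once more in small steps and compare where contact starts with where it stops.

Run:
```python
from h import *
go(.449,.022,.100,np.radians(78)); print(np.round(robot.observe()["ft_force"],1))
```

```text
yaw now 77.94 offset cm [ 6.28 -7.7  22.2 ] dr [-0.012 -0.001 -0.007] pos [ 0.5115 -0.0556  0.3219]
[-0.4  0.1  0.1]
```

Call:
move_arm(plan=[{"offset":[2.1,-2.5,3],"dr":[0,0,0],"gripper":0},{"offset":[2.1,-2.6,4],"dr":[0,0,0],"gripper":0},{"offset":[2.1,-2.6,4],"dr":[0,0,0],"gripper":0},{"offset":[0,0,4],"dr":[0,0,0],"gripper":0},{"offset":[0,0,4],"dr":[0,0,0],"gripper":0},{"offset":[0,0,2],"dr":[0,0,0],"gripper":0},{"offset":[0,0,1.3],"dr":[0,0,0],"gripper":0},{"offset":[0,0,0],"dr":[0,0,0],"gripper":0},{"offset":[0,0,0],"dr":[0,0,0],"gripper":0}])

```text
clock: 46.8
ee_pos: [0.4517, 0.0197, 0.104]
tool_rot: [0.0, 0.778, 0.629, 0.0]
ft_force: [-0.0, 0.6, -0.0]
finger_gap: 0.0002
gripper_force: 0.0
```

Call:
move_arm(plan=[{"offset":[0,0,0.2],"dr":[0,0,0],"gripper":0},{"offset":[0,0,0],"dr":[0,0,0],"gripper":0}])

```text
clock: 47.0
ee_pos: [0.4518, 0.0196, 0.102]
tool_rot: [0.0, 0.778, 0.629, 0.0]
ft_force: [0.8, 0.0, -0.7]
finger_gap: 0.0003
gripper_force: 0.0
```

Call:
move_arm(plan=[{"offset":[0,0,0.3],"dr":[0,0,0],"gripper":0},{"offset":[0,0,0],"dr":[0,0,0],"gripper":0}])

```text
clock: 47.2
ee_pos: [0.4514, 0.0197, 0.0982]
tool_rot: [-0.0, 0.778, 0.629, 0.0]
ft_force: [-0.0, 0.0, -0.4]
finger_gap: 0.0004
gripper_force: 0.0
```

Call:
move_arm(plan=[{"offset":[0,0,0.3],"dr":[0,0,0],"gripper":0},{"offset":[0,0,0],"dr":[0,0,0],"gripper":0}])

```text
clock: 47.4
ee_pos: [0.4516, 0.0197, 0.0953]
tool_rot: [0.0, 0.778, 0.629, 0.0]
ft_force: [0.7, 0.2, 2.1]
finger_gap: -0.0002
gripper_force: 1.5
```

Call:
move_arm(plan=[{"offset":[0,0,0.3],"dr":[0,0,0],"gripper":0},{"offset":[0,0,0],"dr":[0,0,0],"gripper":0}])

```text
clock: 47.6
ee_pos: [0.4516, 0.0197, 0.0923]
tool_rot: [0.0, 0.778, 0.629, 0.0]
ft_force: [-0.2, 0.6, 4.9]
finger_gap: 0.0001
gripper_force: 2.4
```

Call:
move_arm(plan=[{"offset":[0,0,0.3],"dr":[0,0,0],"gripper":0},{"offset":[0,0,0],"dr":[0,0,0],"gripper":0}])

```text
clock: 47.8
ee_pos: [0.4517, 0.0197, 0.0894]
tool_rot: [0.0, 0.778, 0.629, 0.0]
ft_force: [-0.7, 0.2, 6.5]
finger_gap: 0.0002
gripper_force: 3.3
```

Call:
move_arm(plan=[{"offset":[0,0,0.3],"dr":[0,0,0],"gripper":0},{"offset":[0,0,0],"dr":[0,0,0],"gripper":0}])

```text
clock: 48.0
ee_pos: [0.4517, 0.0197, 0.0865]
tool_rot: [0.0, 0.778, 0.629, 0.0]
ft_force: [-0.3, 1.6, 8.8]
finger_gap: 0.0
gripper_force: 4.2
```

Call:
move_arm(plan=[{"offset":[0,0,0.15],"dr":[0,0,0],"gripper":0},{"offset":[0,0,0],"dr":[0,0,0],"gripper":0}])

```text
clock: 48.2
ee_pos: [0.4518, 0.0197, 0.0859]
tool_rot: [0.0, 0.778, 0.629, 0.0]
ft_force: [-4.8, -0.2, 18.8]
finger_gap: 0.0003
gripper_force: 9.6
```

The force rises steadily to about 9 N and then meets a hard stop, about 10 mm below first contact, so this is the full stroke. I'll retract, check the lid once more and hand in.

Call:
move_arm(plan=[{"offset":[0,0,-0.3],"dr":[0,0,0],"gripper":0},{"offset":[0,0,-1.5],"dr":[0,0,0],"gripper":0},{"offset":[0,0,-4],"dr":[0,0,0],"gripper":0},{"offset":[0,0,-4],"dr":[0,0,0],"gripper":0},{"offset":[-2.1,2.6,-4],"dr":[0,0,0],"gripper":0},{"offset":[-2.1,2.6,-4],"dr":[0,0,0],"gripper":0},{"offset":[-2.1,2.5,-4],"dr":[0,0,0],"gripper":0},{"offset":[0,0,0],"dr":[0,0,0],"gripper":0},{"offset":[0,0,0],"dr":[0,0,0],"gripper":0},{"offset":[0,0,0],"dr":[0,0,0],"gripper":0}])

```text
clock: 49.2
ee_pos: [0.5106, -0.0547, 0.2971]
tool_rot: [-0.001, 0.777, 0.629, -0.001]
ft_force: [0.1, 0.2, 0.5]
finger_gap: 0.0002
gripper_force: 0.0
```

Run:
```python
from h import *
a,K,T=cam("wrist")
c,s,cn=big(a,(4,200,60),(15,255,255),(308,130)); r,e=circ([plane(p,K,T,.12,True) for p in cv2.convexHull(cn)[:,0]]); print(r.round(4),e.round(4))
c,s,cn=big(a,(50,90,60),(85,255,255),(193,119)); print(c,s,plane(c,K,T,.085,True).round(4))
if np.hypot(r[0]-.587,r[1]+.015)<.003 and abs(r[2]-.102)<.001: print(robot.finish_job())
```

```text
[ 0.587  -0.0152  0.1021] 0.0002
[191.8, 123.9] 469 [0.4483 0.0223 0.085 ]
the job is handed in; nothing more can be done
None
```

I've handed in the job: all four yellow castings are standing in the chamber, the lid is back level in the rim, the start plunger was pushed fully down (twice) and is up again, and I left the glue bottle and cup alone; no verdict came back.

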